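Scoop the nutmegs into the spice box and shut it

TASK

Use the steel scoop to move all four nutmegs from the aluminium tray into the yellow spice box, without touching a nutmeg with the gripper or arm. Then set the scoop back down flat on the cork mat and close the spice box's lid fully without slamming it. Leave the katoris, the funnel and the spice jar standing where they are.

Things in the scene. Friction and masses are not known exactly. Their poses are not given: they have to be found in the camera images.
- scoop: Loose steel hand scoop, 0.12 kg. Flat pan 80 mm long (x) by 84 mm wide (y), open in front. Side walls 36 mm high start 11 mm behind the lip; back wall 46 mm high at x = -40 mm. Origin: centre of the pan's underside; x points forward out of the mouth, z up. A teak handle rises from the back wall.
- scoop_lip (a point): Middle of the scoop's front lip, on its underside: x = +40 mm in the scoop's frame. The lip is about 1 mm thick and rises to a 3 mm pan floor.
- scoop_grip (a point): Middle of the scoop's dark teak handle, a good place for the finger pads: in the scoop's frame x = -66 mm, y = 0, z = 88 mm. The handle leans back 25 degrees from upright, is 16 mm thick along y (grip it across y) and 22 mm the other way; its top is at x = -81 mm, z = 120 mm.
- tray: Aluminium tray fixed to the plank, open on top; it holds the nutmegs. Origin: centre of the underside, z up; +x points away from the robot within 0.25 rad. Floor top at z = 4 mm; inner floor x = -120 to +86 mm, y = -47 to +47 mm (the scoop's pan fits lengthwise with 5 mm each side). Near and side walls upright, 4 mm thick, 34 mm high.
- tray_foot (a point): Foot of the tray's far (+x) wall, on the floor: x = +86 mm, z = 4 mm in the tray's frame. This wall leans outward 30 degrees, so pieces pushed against it ride over the scoop's lip; its top is at x about +109 mm, z = 42 mm.
- dabba: Yellow plastic spice box fixed to the plank, 120 x 120 mm, 55 mm high, walls and floor 4 mm, open on top when the lid is up. Origin: centre of the underside, z up; its +x side (away from the robot within 0.25 rad) carries the lid hinge.
- lid (a joint): Orange hinged lid of the spice box, a flat plate 120 x 120 x 6 mm with a small tab at its free edge. 0 = fully shut, 1.57 = upright, 1.9 = leaning back to its stop; starts between 1.5 and 1.8. A stiff hinge holds it at any angle; 1 to 2 N at the free edge moves it. Push it over from behind (the far side), then down.
- lid_hinge (a point): The hinge line's middle: over the top of the far wall of the spice box, 60 mm towards +x from its centre and 55.5 mm up. Shut, the lid lies from here towards the box's -x, its outer face 6 mm above this.
- lid_edge (a point): Middle of the lid's free edge on its outer face (the upper face when shut), 120 mm from the hinge line. At start it is up high, about 175 mm over the plank.
- mat: Cork mat fixed to the plank, 180 mm (x) by 130 mm (y), 4 mm thick: the scoop's place. Origin: centre of the underside.
- nutmeg0: Loose brown nutmeg in its shell: a rounded piece 27 mm long (its x) and 22 mm thick, about 12 g, smooth, rolls easily; starts lying in the far half of the tray (x at or beyond 6 mm in the tray's frame). Origin: its centre.
- nutmeg1: Loose brown nutmeg in its shell: a rounded piece 27 mm long (its x) and 22 mm thick, about 12 g, smooth, rolls easily; starts lying in the far half of the tray (x at or beyond 6 mm in the tray's frame). Origin: its centre.
- nutmeg2: Loose brown nutmeg in its shell: a rounded piece 27 mm long (its x) and 22 mm thick, about 12 g, smooth, rolls easily; starts lying in the far half of the tray (x at or beyond 6 mm in the tray's frame). Origin: its centre.
- nutmeg3: Loose brown nutmeg in its shell: a rounded piece 27 mm long (its x) and 22 mm thick, about 12 g, smooth, rolls easily; starts lying in the far half of the tray (x at or beyond 6 mm in the tray's frame). Origin: its centre.
- katori_a: Bystander: small steel bowl, 64 mm across, 34 mm high. Loose, stands between the work places. Origin: centre of the underside.
- katori_b: Bystander: small steel bowl, 64 mm across, 34 mm high. Loose, stands between the work places. Origin: centre of the underside.
- funnel: Bystander: red plastic funnel standing mouth down, 62 mm across, 75 mm high. Loose, stands between the work places. Origin: centre of the underside.
- jar: Bystander: closed glass spice jar with steel cap, 52 mm across, 85 mm high. Loose, stands between the work places. Origin: centre of the underside.

How it is judged:
By the outcome, as a careful person would: the job done as asked, in the order asked, and still so for the second after the job is handed in, with the robot touching nothing.
It also fails if it takes over 72 s, if anything falls off the work surface, if the arm or the gripper's body presses on something with over 40 N, if the wrist force passes 120 N, or if a joint passes its speed limit or range.

ROBOT

A 7-joint arm with a two-finger parallel gripper is mounted at the origin on the work surface. World frame = base frame: x ahead of the robot, y to its left, z up, the work surface at z = 0. Lengths are in m, angles in rad, forces in N, time in s.
With the tool pointing down it reaches from about 0.4 to 0.85 m from the base axis. Payload 10.4 kg.
Tool frame: the origin (TCP) lies at the very end of the fingers, on their centre line; the grasp point (between the pads) lies 19 mm behind it (manip.grip_point_offset is the distance from the TCP to the grasp point, in m); z points along the fingers, y is the line along which they close (so a half turn about z gives the same grasp; the last joint's range is limited). The gripper opens to 85 mm and grips with 20 to 120 N. Pads are 22 mm wide; open, the fingers measure 114 mm over their backs; the gripper's body (76 mm by 85 mm) begins 54 mm behind the grasp point. The pads swing forward as they close: fully open they stand 13 mm farther back than shut.
Start: joints at [1.139, 0.332, -0.065, 1.46, 0.022, 1.35, -0.088], TCP at [0.248, -0.574, 0.195] pointing down, gripper open.
Joint ranges: [-2.6, 2.6], [-0.5, 2.12], [-1.47, 1.34], [0.16, 2.42], [-1.27, 4.41], [0.06, 2.06], [-2.6, 2.6]. Speed limits (rad/s): [2.22, 2.22, 2.79, 2.79, 3.14, 3.14, 3.14].

INTERFACE

Orientations are given as a unit quaternion [x, y, z, w].
In Python, from workcell import manip gives the robot as it stands. The module is installed in compiled form; this text tells all that it offers.
- The arm moves only by the tool step_arm, never from a script. Its argument "moves" is a list of rows, each a list of 7 numbers: the closure, from 0 (fully open) to 1 (shut), then the shift along the world's x, y, z in mm, then the turn, a rotation vector about the world's x, y, z in rad. In form: [[grip, tx, ty, tz, ax, ay, az], ...]. A call has 1 to 10 rows; each row is the pose to reach, as a shift and turn from the pose commanded when the call began; what a row does not reach only later rows make up. A row lasts 1/10 s, in which the tool goes at most 50 mm and 8.59 degrees, less where a joint would pass 70% of its speed; a pose out of reach is approached as far as the arm can. A call with a gripper value outside its range is refused whole. The fingers move at their own pace and stop on an object; "grip_force" is the grip in N (left out, the last holds). Time passes only in rows, so rows that repeat a pose let the fingers close. It gives the time, the measured TCP pose, the force, the opening and the grip force at its end, in the units of the state.
- manip.get_obs(): the state, without advancing time (a new reading comes with each control period).
- manip.camera(name): name is "scene" or "side" or "wrist"; returns a dict with "image" (400x640x3 uint8, blue, green, red), "K" (3x3 intrinsics, pixels), "rvec" (rotation vector, rad) and "tvec" (3), from world to camera coordinates, as OpenCV has them; the wrist camera has in their place "mount" (4x4, takes a point from camera to tool coordinates, whose origin is the TCP and whose axes are the flange's). Camera axes: x right, y down, z forward; pixel columns grow to the right and rows downward; lengths in m; the calibration is good to about 2 mm. A picture is of the moment at which its call begins: read the wrist's pose just before it. There is no depth.
- manip.hand_in(): hands the job in; it is judged then, once.
The state is a dict: "clock": time; "joint_pos": joint angles; "joint_velocities": joint speeds; "tau": joint torques, N m; "position": TCP position; "ee_rot": TCP orientation; "ft_force": force on the tool from outside, world axes, zero at the start; "torque": the same for the moment, N m; "grip_width": opening from 0.0 (shut) to 1.0 (fully open); "grasp_force": force on a finger pad.
Only numpy, scipy, OpenCV 4.12 (cv2) and the standard library are available. Lean on these libraries where they do the work, as an engineer would, in place of code of your own. Each camera call takes 0.05 s, during which the arm holds its last target. There are 200 camera calls.

## Working session

There is one attempt and no reset: what is moved stays moved. The work goes in short steps, Python scripts to look and compute and a tool call to move; the robot and the scene stay as the last step left them, time stands still between calls to the robot, and variables do not carry over. Pictures are saved under pics/ and viewed, at most 10 in all, crops included, and the job is handed in when it is done.

Besides the shell and the picture viewer there is one more tool, called after "Call:" as name(argument=value, ...), one argument or row to a line, values as JSON. step_arm: Moves the arm, as the interface text tells. Its arguments: {"type":"object","properties":{"moves":{"type":"array","items":{"type":"array","items":{"type":"number"}}},"grip_force":{"type":"number"}},"required":["moves"]}

```bash
mkdir -p pics
cat > h.py <<'E'
import numpy as np, cv2
from workcell import manip
from scipy.spatial.transform import Rotation as R
def snap(n,f):
    o=manip.get_obs(); c=manip.camera(n); cv2.imwrite(f'pics/{f}.png',c['image'])
    np.savez(f'pics/{f}.npz',o=np.array([*o['position'],*o['ee_rot']]),**{k:v for k,v in c.items()})
    return c
def cam(f):
    c=np.load(f'pics/{f}.npz')
    if 'mount' in c:
        T=np.eye(4);T[:3,:3]=R.from_quat(c['o'][3:]).as_matrix();T[:3,3]=c['o'][:3]
        M=T@c['mount']; return c['K'],M[:3,:3],M[:3,3]
    Rm=cv2.Rodrigues(c['rvec'])[0]; return c['K'],Rm.T,-Rm.T@c['tvec'].ravel()
def ray(f,u,v,z):
    K,A,p=cam(f); d=A@np.linalg.solve(K,[u,v,1.]); return p+d*(z-p[2])/d[2]
def proj(f,P):
    K,A,p=cam(f); q=(np.atleast_2d(P)-p)@A@K.T; return q[:,:2]/q[:,2:]
E
python3 - <<'E'
from h import *
for n in ['scene','side','wrist']: snap(n,n+'0'); print(n,cam(n+'0')[1:])
a=[cv2.imread(f'pics/{n}0.png') for n in ['scene','side']]
o=manip.get_obs();print({k:np.round(v,3) for k,v in o.items()})
E
```

```text
scene (array([[-0.22933567,  0.69199305, -0.68450768],
       [ 0.97330254,  0.15628508, -0.16809863],
       [-0.00934475, -0.70478407, -0.70936033]]), array([1.04022009, 0.12200455, 0.56605728]))
side (array([[ 0.99554726, -0.07081594,  0.06221533],
       [-0.09396732, -0.69325925,  0.71453604],
       [-0.00746919, -0.71720061, -0.69682673]]), array([ 0.47681309, -0.60720933,  0.69135734]))
wrist (array([[ 0.39866358, -0.88347624, -0.24604284],
       [-0.91709538, -0.38458876, -0.10501216],
       [-0.00184957,  0.26750928, -0.96355351]]), array([ 0.31082728, -0.54656556,  0.37278777]))
{'clock': np.float64(0.15), 'joint_pos': array([ 1.139,  0.333, -0.065,  1.461,  0.022,  1.35 , -0.088]), 'joint_velocities': array([ 0.001, -0.003,  0.   , -0.004, -0.001, -0.   ,  0.   ]), 'tau': array([ 1.0000e-03, -6.2583e+01,  5.0000e-02, -3.9185e+01,  1.6000e-02,
        8.0000e-03,  0.0000e+00]), 'position': array([ 0.248, -0.573,  0.194]), 'ee_rot': array([ 0.979,  0.203, -0.   , -0.   ]), 'ft_force': array([-0.508,  0.131,  0.003]), 'torque': array([ 0.034, -0.012, -0.009]), 'grasp_force': np.float64(0.0), 'grip_width': np.float64(0.998)}
```

View pics/scene0.png

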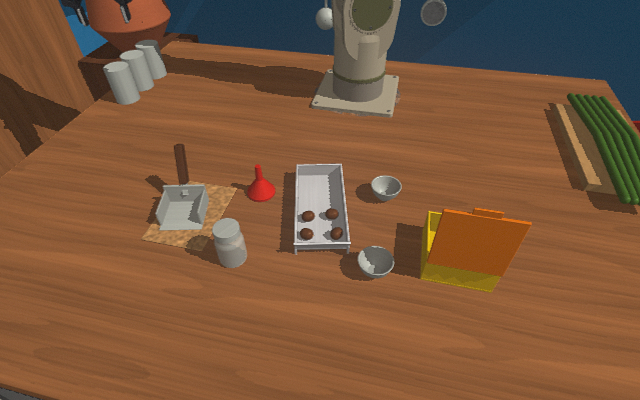

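View pics/side0.png

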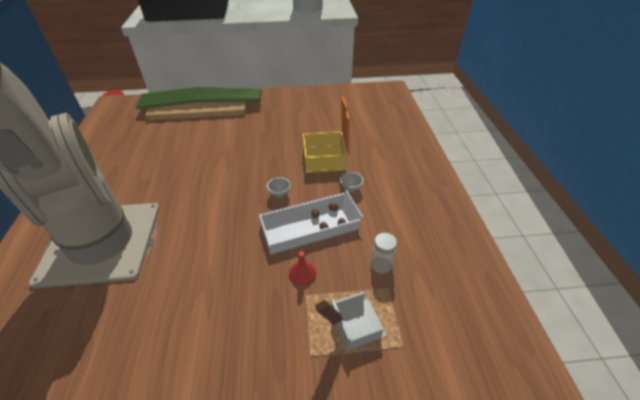

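Run:
```python
from h import *
a=cv2.imread('pics/scene0.png'); b=cv2.imread('pics/side0.png')
cv2.imwrite('pics/c1.png',cv2.resize(a[135:275,135:355],None,fx=3.6,fy=3.6,interpolation=cv2.INTER_CUBIC)[:600])
cv2.imwrite('pics/c2.png',cv2.resize(b[90:360,230:430],None,fx=2.2,fy=2.2,interpolation=cv2.INTER_CUBIC))
p=cv2.resize(a[165:295,340:540],None,fx=4,fy=4,interpolation=cv2.INTER_CUBIC);cv2.imwrite('pics/c3.png',p)
```

```text
(no output)
```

View pics/c1.png

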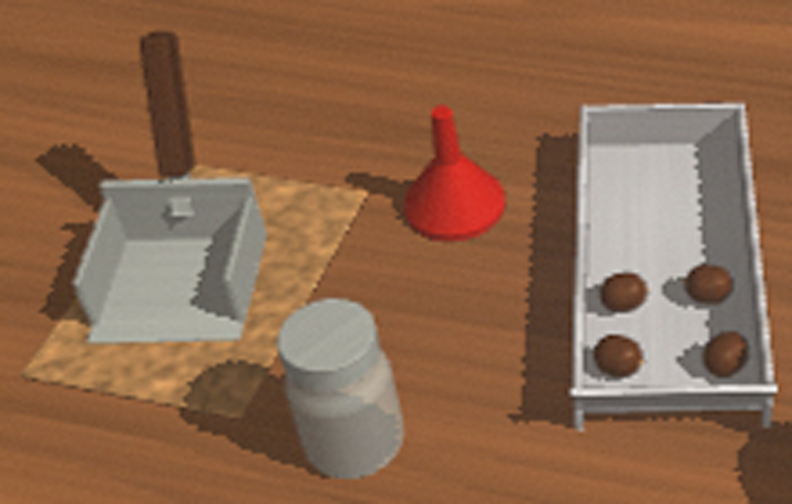

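View pics/c2.png

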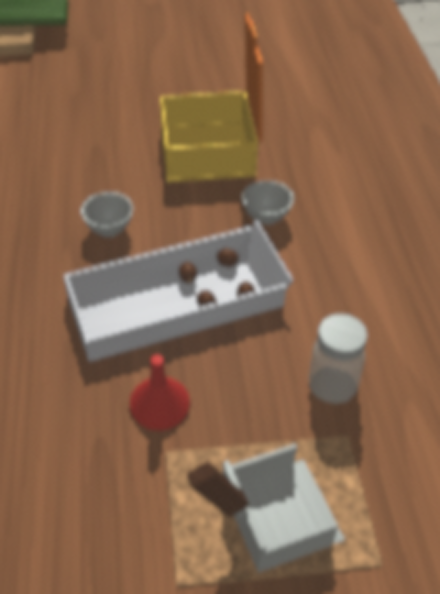

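View pics/c3.png

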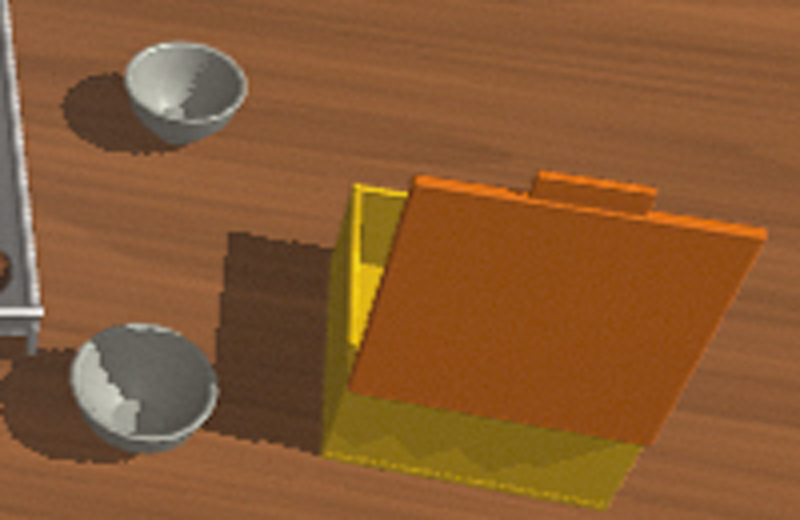

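```bash
cat > fit.py <<'E'
from h import *
from scipy.optimize import least_squares
c1=lambda x,y:('scene0',135+x/3.6,135+y/3.6)
c2=lambda x,y:('side0',230+x/2.2,90+y/2.2)
c3=lambda x,y:('scene0',340+x/4,165+y/4)
def fit(name,pts,z0,g):
    L=np.array([p for p,_ in pts])/1000.
    def res(q):
        P=L@R.from_rotvec([0,0,q[2]]).as_matrix().T+[q[0],q[1],z0]
        return np.concatenate([proj(m[0],p)[0]-m[1:] for p,(_,m) in zip(P,pts)])
    s=least_squares(res,[*g,0],loss='soft_l1',x_scale=[.1,.1,.3])
    print(name,np.round(s.x,4),np.round(res(s.x).reshape(-1,2),1).tolist()); return s.x
if __name__=='__main__':
    fit('tray',[((-124,-51,34),c1(581,106)),((-124,51,34),c1(745,105)),((109,-51,42),c1(572,392)),((109,51,42),c1(774,388)),
     ((-124,51,34),c2(68,275)),((-124,-51,34),c2(83,333)),((-124,-51,0),c2(88,357)),((109,51,42),c2(259,228)),((109,-51,42),c2(291,280))],0,[.5,0])
    fit('scoop',[((40,-42,0),c1(88,342)),((40,42,0),c1(240,342)),((-40,-42,46),c1(102,183)),((-40,42,46),c1(252,182)),((-81,0,120),c1(160,35)),
     ((-81,0,120),c2(200,475)),((40,-42,0),c2(343,540)),((40,42,0),c2(303,465))],.004,[.5,-.3])
    fit('mat',[((-90,65,4),c1(365,190)),((90,-65,4),c1(25,375)),((90,65,4),c1(245,418)),((-90,65,4),c2(168,452)),((-90,-65,4),c2(177,583)),((90,-65,4),c2(378,568)),((90,65,4),c2(350,440))],0,[.5,-.3])
    d=fit('dabba',[((60,-60,0),c3(323,457)),((60,60,0),c3(606,508)),((-60,-60,55),c3(354,185)),((-60,60,55),c2(160,95)),((-60,-60,55),c2(166,150)),((60,-60,55),c2(256,146)),((-60,-60,0),c2(168,180)),((60,-60,0),c2(255,175))],0,[.5,.3])
    for a in np.arange(1.45,1.9,.05):
        u=np.array([-np.cos(a),0,np.sin(a)]); n=np.array([np.sin(a),0,np.cos(a)])
        P=[np.array([60,s,55.5])+120*u+6*n for s in(-60,60)]
        P=np.array(P)/1e3@R.from_rotvec([0,0,d[2]]).as_matrix().T+[d[0],d[1],0]
        print(round(a,2),((proj('scene0',P)-[340,165])*4).round().tolist())
    for n,m,z in [('jar',c1(328,332),.085),('funnel',c1(440,110),.075),('katnear',c3(186,92),.034),('katfar',c3(144,385),.034),
      *[('nut',c1(*p),.015) for p in [(623,291),(710,284),(617,355),(726,353)]],('jar2',c2(342,333),.085),('fun2',c2(157,360),.075),('katn2',c2(108,212),.034),('katf2',c2(267,199),.034)]:
        print(n,ray(*m,z).round(4))
E
python3 fit.py
```

```text
tray [0.5191 0.0045 0.2353] [[0.4, 0.2], [0.3, -0.0], [-1.3, -0.4], [-0.4, 0.2], [-1.6, -2.2], [1.1, 2.1], [0.3, 0.3], [-1.1, -4.4], [0.3, -0.9]]
scoop [ 0.5853 -0.2678  0.2397] [[-0.6, 0.2], [-0.7, -0.4], [-0.2, 0.2], [-1.0, -0.1], [-0.6, -0.4], [-1.2, -2.4], [-0.1, -0.5], [-0.1, -2.9]]
mat [ 0.5736 -0.2597 -0.0065] [[0.0, 0.4], [-2.9, -0.3], [-2.8, -0.1], [-1.4, -1.5], [-1.1, 0.5], [2.2, -1.4], [-0.6, -2.8]]
dabba [0.5733 0.2714 0.0067] [[-0.6, 0.5], [-0.1, 0.6], [-0.8, -0.7], [-0.8, -0.5], [-0.5, -1.4], [0.6, -2.4], [-0.8, -0.1], [0.2, -0.7]]
1.45 [[413.0, 168.0], [765.0, 220.0]]
1.5 [[413.0, 179.0], [768.0, 232.0]]
1.55 [[413.0, 191.0], [771.0, 244.0]]
1.6 [[413.0, 203.0], [774.0, 258.0]]
1.65 [[413.0, 216.0], [776.0, 272.0]]
1.7 [[412.0, 230.0], [778.0, 287.0]]
1.75 [[412.0, 245.0], [780.0, 302.0]]
1.8 [[411.0, 260.0], [781.0, 318.0]]
1.85 [[410.0, 276.0], [782.0, 335.0]]
jar [ 0.661  -0.1289  0.085 ]
funnel [ 0.4798 -0.1379  0.075 ]
katnear [0.4441 0.1295 0.034 ]
katfar [0.6367 0.1304 0.034 ]
nut [ 0.5405 -0.0159  0.015 ]
nut [0.5245 0.0305 0.015 ]
nut [ 0.5868 -0.0076  0.015 ]
nut [0.5725 0.049  0.015 ]
jar2 [ 0.6614 -0.1344  0.085 ]
fun2 [ 0.4823 -0.1412  0.075 ]
katn2 [0.4374 0.1176 0.034 ]
katf2 [0.6329 0.1214 0.034 ]
```

```bash
cat >> h.py <<'E'
def rp(yaw,pitch): # pitch>0 nose down
    return R.from_euler('ZY',[yaw,pitch])
G=np.array([-.066,0,.088])
def tcp_for_lip(lip,yaw,pitch,tilt=np.radians(20),g=G):
    """lip point (world), scoop yaw/pitch -> TCP pos, rotation; tool tilted forward by tilt in the scoop frame"""
    S=rp(yaw,pitch); T=S*R.from_euler('Y',-tilt)*R.from_quat([1,0,0,0])
    return np.array(lip)+S.apply(g-[.04,0,0])+T.as_matrix()[:,2]*manip.grip_point_offset, T
def delta(p,T,frm=None):
    if frm is None: o=manip.get_obs(); frm=(o['position'],R.from_quat(o['ee_rot']))
    return np.r_[(p-frm[0])*1000,(T*frm[1].inv()).as_rotvec()].round(3)
def liplocal(f,lx,ly,lz,yaw): return np.array(f)+R.from_rotvec([0,0,yaw]).apply([lx,ly,lz])
E
python3 - <<'E'
from h import *
lip=liplocal([.5853,-.2678,.004],.04,0,0,.2397)
p,T=tcp_for_lip(lip,.2397,0); print(p,manip.grip_point_offset)
d=delta(p,T);print(d); zt=T.as_matrix()[:,2];print(zt)
print('pre',delta(p-zt*.1,T))
E
```

```text
[ 0.52739991 -0.28195071  0.07442775] 0.0187
[ 2.79080e+02  2.91281e+02 -1.19998e+02  1.10000e-01 -3.32000e-01
 -1.68000e-01]
[ 0.33224153  0.08119942 -0.93969262]
pre [ 2.45855e+02  2.83161e+02 -2.60290e+01  1.10000e-01 -3.32000e-01
 -1.68000e-01]
```

Call:
step_arm(
  moves=[
    [0,50,58,10,0.03,-0.08,-0.04],
    [0,98,113,5,0.06,-0.16,-0.08],
    [0,148,170,0,0.09,-0.25,-0.12],
    [0,197,227,-10,0.11,-0.33,-0.17],
    [0,246,283,-26,0.11,-0.332,-0.168],
    [0,246,283,-26,0.11,-0.332,-0.168],
    [0,246,283,-26,0.11,-0.332,-0.168],
    [0,246,283,-26,0.11,-0.332,-0.168],
    [0,246,283,-26,0.11,-0.332,-0.168],
  ],
  grip_force=100,
)

```text
clock: 1.05
position: [0.4967, -0.2856, 0.1685]
ee_rot: [0.977, 0.121, 0.173, -0.021]
ft_force: [-0.5, 0.4, 0.2]
grip_width: 0.999
grasp_force: 0.0
```

Run:
```python
from h import *
o=manip.get_obs();print({k:np.round(o[k],3) for k in ['clock','joint_pos','position','ee_rot']})
lip=liplocal([.5853,-.2678,.004],.04,0,0,.2397)
p,T=tcp_for_lip(lip,.2397,0); print(delta(p,T))
c=snap('wrist','w1')
# overlay predicted scoop/tray/mat points
im=c['image'].copy()
S=np.array([[40,-42,0],[40,42,0],[-40,42,46],[-40,-42,46],[-81,0,120]])/1e3
for q in proj('w1',S@R.from_rotvec([0,0,.2397]).as_matrix().T+[.5853,-.2678,.004]): print(q.round())
```

```text
{'clock': np.float64(1.05), 'joint_pos': array([ 0.922,  0.085, -0.321,  1.865, -0.282,  0.98 , -0.587]), 'position': array([ 0.497, -0.286,  0.168]), 'ee_rot': array([ 0.977,  0.121,  0.173, -0.021])}
[ 3.0690e+01  3.6690e+00 -9.4071e+01 -0.0000e+00  0.0000e+00 -6.0000e-03]
[362. 106.]
[287. 105.]
[281. 170.]
[369. 170.]
[325. 211.]
```

View pics/w1.png

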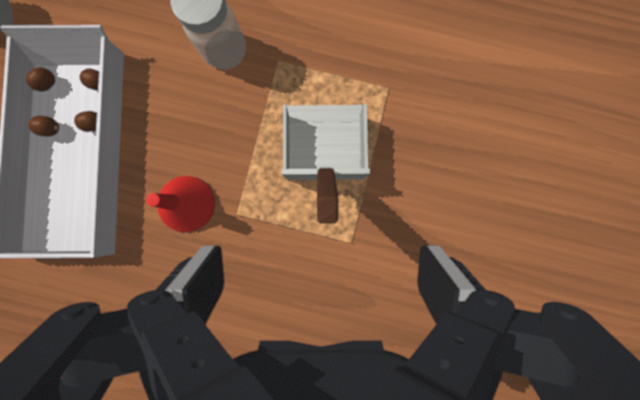

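Call:
step_arm(
  moves=[
    [0,16,2,-48,0,0,0],
    [0,31,4,-86,0,0,-0.006],
    [0,31,4,-94,0,0,-0.006],
    [0,31,4,-94,0,0,-0.006],
    [1,31,4,-94,0,0,-0.006],
    [1,31,4,-94,0,0,-0.006],
    [1,31,4,-94,0,0,-0.006],
    [1,31,4,-94,0,0,-0.006],
    [1,31,4,-94,0,0,-0.006],
    [1,31,4,-94,0,0,-0.006],
  ],
)

```text
clock: 2.1
position: [0.526, -0.2868, 0.0758]
ee_rot: [0.978, 0.115, 0.173, -0.019]
ft_force: [-1.2, 0.6, 4.6]
grip_width: 0.155
grasp_force: 97.7
```

Run:
```python
from fit import *
w=lambda u,v:('w1',u,v)
t=fit('tray',[((-124,-51,34),c1(581,106)),((-124,51,34),c1(745,105)),((109,-51,42),c1(572,392)),((109,51,42),c1(774,388)),
((-124,-51,34),w(97,257)),((109,-51,42),w(103,25))],0,[.5,0])
print([ray('w1',u,v,.015).round(3) for u,v in [(40,78),(90,78),(43,126),(87,121)]])
o=manip.get_obs();print({k:np.round(o[k],3) for k in ['clock','position','grip_width','grasp_force','ft_force']})
```

```text
tray [0.5185 0.0017 0.2473] [[-1.4, 0.0], [-1.6, -0.5], [-2.0, -0.7], [-1.2, -0.6], [-2.1, -1.1], [-1.2, 0.0]]
[array([0.574, 0.049, 0.015]), array([ 0.587, -0.004,  0.015]), array([0.524, 0.029, 0.015]), array([ 0.541, -0.015,  0.015])]
{'clock': np.float64(2.1), 'position': array([ 0.526, -0.287,  0.076]), 'grip_width': np.float64(0.155), 'grasp_force': np.float64(97.676), 'ft_force': array([-1.232,  0.6  ,  4.635])}
```

```bash
cat >> h.py <<'E'
G=np.array([-.0685,0,.0894]); TR=[.5188,.0025,0]; TY=.241
def tl(x,y,z,pitch,yaw=TY,g=G):
    return tcp_for_lip(liplocal(TR,x/1e3,y/1e3,z/1e3,TY),yaw,np.radians(pitch),g=g)
E
python3 - <<'E'
from h import *
print(delta(*tl(-10,0,110,15)))
E
```

```text
[-9.46590e+01  2.67821e+02  1.29980e+02 -5.90000e-02  2.56000e-01
  8.00000e-03]
```

Call:
step_arm(
  moves=[
    [1,0,0,40,0,0,0],
    [1,0,0,85,0,0,0],
    [1,0,0,125,0,0,0],
    [1,-16,45,135,-0.01,0.04,0],
    [1,-32,90,135,-0.02,0.09,0],
    [1,-48,135,135,-0.03,0.13,0],
    [1,-63,180,135,-0.04,0.17,0],
    [1,-79,225,132,-0.05,0.21,0.004],
    [1,-95,268,130,-0.059,0.256,0.008],
    [1,-95,268,130,-0.059,0.256,0.008],
  ],
)

```text
clock: 3.1
position: [0.4294, -0.0127, 0.2051]
ee_rot: [0.991, 0.124, 0.042, -0.006]
ft_force: [0.6, -0.5, -1.6]
grip_width: 0.157
grasp_force: 98.3
```

Call:
step_arm(
  moves=[
    [1,0,0,0,0,0,0],
    [1,0,0,0,0,0,0],
    [1,0,0,0,0,0,0],
  ],
)

```text
clock: 3.4
position: [0.4304, -0.0196, 0.2048]
ee_rot: [0.992, 0.119, 0.043, -0.006]
ft_force: [0.2, -0.3, -0.7]
grip_width: 0.157
grasp_force: 98.3
```

Run:
```python
from h import *
o=manip.get_obs();print({k:np.round(o[k],3) for k in ['clock','joint_pos','position','ee_rot','grip_width','grasp_force','ft_force']})
print(delta(*tl(-10,0,110,15)))
snap('wrist','w2')
im=cv2.imread('pics/w2.png'); 
def loc(P,x,y,z): return P
c,s=np.cos(TY),np.sin(TY)
for n,L in dict(rimFR=(109,-51,42),rimFL=(109,51,42),footR=(86,-47,4),footL=(86,47,4),rimNR=(-124,-51,34),rimNL=(-124,51,34)).items():
    print(n,proj('w2',liplocal(TR,*[v/1e3 for v in L],TY)).round(1)[0])
p=o['position'];T=R.from_quat(o['ee_rot']);S=T*(R.from_euler('Y',-np.radians(20))*R.from_quat([1,0,0,0])).inv()
g=p-T.as_matrix()[:,2]*manip.grip_point_offset
for L in [(40,-42,0),(40,42,0),(-40,-42,46),(-40,42,46),(-81,0,120)]: print('scoop',proj('w2',g+S.apply(np.array(L)/1e3-G)).round(1)[0])
print(S.as_euler('ZYX'))
cv2.imwrite('pics/w2b.png',cv2.resize(im[0:270,150:510],None,fx=2.2,fy=2.2,interpolation=cv2.INTER_CUBIC))
```

```text
{'clock': np.float64(3.4), 'joint_pos': array([ 0.657, -0.172, -0.618,  1.959, -0.132,  1.242, -1.252]), 'position': array([ 0.43 , -0.02 ,  0.205]), 'ee_rot': array([ 0.992,  0.119,  0.043, -0.006]), 'grip_width': np.float64(0.157), 'grasp_force': np.float64(98.321), 'ft_force': array([ 0.197, -0.297, -0.716])}
[ 0.951  0.644  0.986 -0.002 -0.001  0.002]
rimFR [373.1 -23.2]
rimFL [266.9 -23. ]
footR [363.3  16.6]
footL [276.9  16.8]
rimNR [366.  211.1]
rimNL [274.5 211.2]
scoop [371.2  99.5]
scoop [269.5  99.3]
scoop [383.1 191. ]
scoop [257.1 190.8]
scoop [319.8 270.5]
[0.23923492 0.26262134 0.0018381 ]
```

View pics/w2b.png

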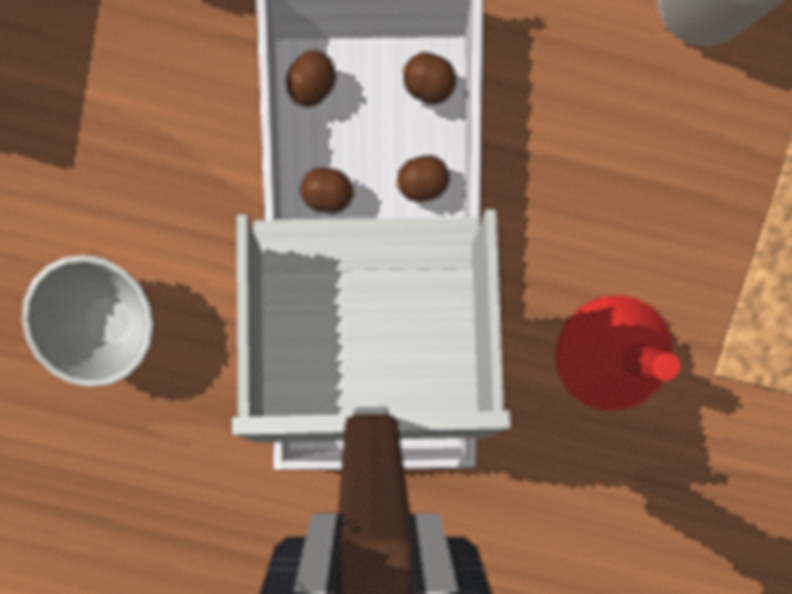

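```bash
cat >> h.py <<'E'
TR=[.5188,.003,0]; TY=.246; E0=.025
def lipT(lip,yaw,pitch,tilt=np.radians(20),g=None):
    S=rp(yaw,np.radians(pitch)); T=S*R.from_euler('Z',-E0)*R.from_euler('Y',-tilt)*R.from_quat([1,0,0,0])
    return np.array(lip)+S.apply((G if g is None else g)-[.04,0,0])+T.as_matrix()[:,2]*manip.grip_point_offset, T
def tl(x,y,z,pitch): return lipT(liplocal(TR,x/1e3,y/1e3,z/1e3,TY),TY,pitch)
E
python3 - <<'E'
from h import *
for z in (50,20,8): print(delta(*tl(-13,0,z,15)))
E
```

```text
[-1.8220e+00 -3.1000e-01 -5.9037e+01 -8.0000e-03 -3.0000e-03 -1.7000e-02]
[-1.8220e+00 -3.1000e-01 -8.9037e+01 -8.0000e-03 -3.0000e-03 -1.7000e-02]
[-1.82200e+00 -3.10000e-01 -1.01037e+02 -8.00000e-03 -3.00000e-03
 -1.70000e-02]
```

Call:
step_arm(
  moves=[
    [1,-2,0,-30,-0.008,-0.003,-0.017],
    [1,-2,0,-60,-0.008,-0.003,-0.017],
    [1,-2,0,-80,-0.008,-0.003,-0.017],
    [1,-2,0,-92,-0.008,-0.003,-0.017],
    [1,-2,0,-98,-0.008,-0.003,-0.017],
    [1,-2,0,-101,-0.008,-0.003,-0.017],
    [1,-2,0,-101,-0.008,-0.003,-0.017],
    [1,-2,0,-101,-0.008,-0.003,-0.017],
  ],
)

```text
clock: 4.25
position: [0.429, -0.0186, 0.1048]
ee_rot: [0.993, 0.112, 0.045, -0.001]
ft_force: [0.1, -0.6, -1.2]
grip_width: 0.155
grasp_force: 98.2
```

Call:
step_arm(
  moves=[
    [1,0,0,-1,0,0,0],
    [1,0,0,-2,0,0,0],
    [1,0,0,-2,0,0,0],
  ],
)

```text
clock: 4.55
position: [0.4285, -0.0185, 0.1021]
ee_rot: [0.993, 0.112, 0.044, -0.001]
ft_force: [-0.4, -0.2, -1.7]
grip_width: 0.157
grasp_force: 98.2
```

Call:
step_arm(
  moves=[
    [1,0,0,-1,0,0,0],
    [1,0,0,-1,0,0,0],
  ],
)

```text
clock: 4.75
position: [0.4284, -0.0185, 0.101]
ee_rot: [0.993, 0.112, 0.044, -0.001]
ft_force: [0.7, -0.5, -0.5]
grip_width: 0.157
grasp_force: 98.2
```

Call:
step_arm(
  moves=[
    [1,0,0,-1,0,0,0],
    [1,0,0,-1,0,0,0],
  ],
)

```text
clock: 4.95
position: [0.4285, -0.0185, 0.1]
ee_rot: [0.993, 0.112, 0.044, -0.001]
ft_force: [0.1, -0.7, -0.8]
grip_width: 0.158
grasp_force: 98.5
```

Call:
step_arm(
  moves=[
    [1,0,0,-1,0,0,0],
    [1,0,0,-1,0,0,0],
  ],
)

```text
clock: 5.15
position: [0.4288, -0.0185, 0.0993]
ee_rot: [0.993, 0.112, 0.044, -0.001]
ft_force: [-0.8, -0.9, 1.8]
grip_width: 0.157
grasp_force: 98.9
```

Run:
```python
from h import *
o=manip.get_obs(); f=(o['position'],R.from_quat(o['ee_rot'])); T=f[1]
# nominal lip now
S=T*(R.from_euler('Z',-E0)*R.from_euler('Y',-np.radians(20))*R.from_quat([1,0,0,0])).inv()
lip=f[0]-T.as_matrix()[:,2]*.0187-S.apply(G-[.04,0,0])
q=R.from_rotvec([0,0,-TY]).apply(lip-TR); print('lip tray',q*1000, S.as_euler('ZYX'),o['joint_pos'].round(2))
for x,p in [(-5,14),(3,13),(11,11.5),(19,10),(27,8.5),(35,7),(43,6),(51,5),(57,4.5),(62,4)]: print(x,*delta(*tl(x,0,q[2]*1000+.2,p)))
```

```text
lip tray [-12.44973781   1.28300629   3.52843487] [ 0.24776506  0.26088928 -0.0010098 ] [ 0.65 -0.07 -0.67  2.11 -0.06  1.   -1.34]
-5 5.995 0.254 -1.139 0.005 -0.016 -0.002
3 12.169 1.804 -2.579 0.009 -0.033 -0.002
11 17.596 3.166 -4.792 0.016 -0.058 -0.002
19 23.079 4.543 -7.067 0.022 -0.083 -0.002
27 28.622 5.935 -9.404 0.028 -0.109 -0.002
35 34.224 7.341 -11.799 0.035 -0.134 -0.002
43 40.58 8.937 -13.427 0.039 -0.151 -0.002
51 46.963 10.54 -15.081 0.043 -0.168 -0.002
57 52.105 11.831 -15.917 0.046 -0.177 -0.002
62 56.284 12.88 -16.759 0.048 -0.185 -0.002
```

Call:
step_arm(
  moves=[
    [1,6,0.3,-1.1,0.005,-0.016,-0.002],
    [1,12.2,1.8,-2.6,0.009,-0.033,-0.002],
    [1,17.6,3.2,-4.8,0.016,-0.058,-0.002],
    [1,23.1,4.5,-7,0.022,-0.083,-0.002],
    [1,28.6,5.9,-9.3,0.028,-0.109,-0.002],
    [1,34.2,7.3,-11.7,0.035,-0.134,-0.002],
    [1,40.6,8.9,-13.3,0.039,-0.151,-0.002],
    [1,47,10.5,-15,0.043,-0.168,-0.002],
    [1,52.1,11.8,-15.8,0.046,-0.177,-0.002],
    [1,56.3,12.9,-16.6,0.048,-0.185,-0.002],
  ],
)

```text
clock: 6.15
position: [0.4853, -0.0055, 0.0824]
ee_rot: [0.984, 0.109, 0.138, -0.015]
ft_force: [-1.5, -0.4, 1.5]
grip_width: 0.154
grasp_force: 98.7
```

```bash
cat >> h.py <<'E'
def where():
    o=manip.get_obs(); T=R.from_quat(o['ee_rot'])
    S=T*(R.from_euler('Z',-E0)*R.from_euler('Y',-np.radians(20))*R.from_quat([1,0,0,0])).inv()
    lip=o['position']-T.as_matrix()[:,2]*.0187-S.apply(G-[.04,0,0])
    print('lip world',lip.round(4),'tray',(R.from_rotvec([0,0,-TY]).apply(lip-TR)*1000).round(1),'ypr deg',np.degrees(S.as_euler('ZYX')).round(1),'F',o['ft_force'].round(1),'j',o['joint_pos'].round(2),o['clock'])
E
python3 - <<'E'
from h import *
where(); snap('wrist','w3'); snap('scene','s3')
for x,p in [(66,4),(70,3.5),(74,3),(78,3),(82,3),(85,3),(87,3)]: print(x,*delta(*tl(x,0,3.6,p)))
a=cv2.imread('pics/w3.png')[0:250,180:460]; b=cv2.imread('pics/s3.png')[150:260,280:370]
a=cv2.resize(a,None,fx=1.8,fy=1.8); b=cv2.resize(b,None,fx=3.2,fy=3.2)
h=max(a.shape[0],b.shape[0]); f=np.zeros((h,a.shape[1]+b.shape[1],3),np.uint8); f[:a.shape[0],:a.shape[1]]=a; f[:b.shape[0],a.shape[1]:]=b
cv2.imwrite('pics/m3.png',f); print(f.shape)
E
```

```text
lip world [0.5792 0.0183 0.0036] tray [62.3  0.2  3.6] ypr deg [14.1  4.   0. ] F [-1.5 -0.4  1.5] j [ 0.64 -0.05 -0.66  2.17 -0.13  0.74 -1.29] 6.15
66 3.707 0.665 0.045 -0.001 -0.0 -0.0
70 6.923 1.472 -0.803 0.001 -0.009 -0.0
74 10.147 2.282 -1.657 0.003 -0.017 -0.0
78 14.026 3.256 -1.657 0.003 -0.017 -0.0
82 17.906 4.23 -1.657 0.003 -0.017 -0.0
85 20.816 4.961 -1.657 0.003 -0.017 -0.0
87 22.755 5.448 -1.657 0.003 -0.017 -0.0
(450, 792, 3)
```

View pics/m3.png

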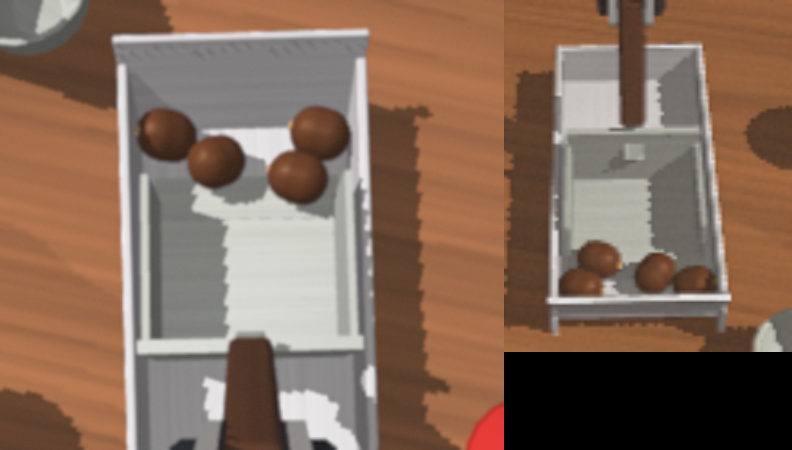

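Call:
step_arm(
  moves=[
    [1,3.7,0.7,0,0,0,0],
    [1,6.9,1.5,-0.8,0.001,-0.009,0],
    [1,10.1,2.3,-1.6,0.003,-0.017,0],
    [1,14,3.3,-1.6,0.003,-0.017,0],
    [1,17.9,4.2,-1.6,0.003,-0.017,0],
    [1,20.8,5,-1.6,0.003,-0.017,0],
    [1,22,5.3,-1.6,0.003,-0.017,0],
    [1,22,5.3,-1.6,0.003,-0.017,0],
  ],
)

```text
clock: 7.05
position: [0.5031, -0.0026, 0.0807]
ee_rot: [0.984, 0.109, 0.142, -0.014]
ft_force: [-47.0, -10.1, 49.9]
grip_width: 0.152
grasp_force: 107.2
```

Run:
```python
from h import *
where(); snap('wrist','w4')
a=cv2.imread('pics/w4.png')[0:250,180:460]
a=cv2.resize(a,None,fx=2,fy=2); hsv=cv2.cvtColor(a,cv2.COLOR_BGR2HSV)
cv2.imwrite('pics/m4.png',a)
for x,p,z in [(87,0,4),(89,-4,7),(92,-8,12),(95,-12,18),(98,-15,24),(98,-18,34),(90,-18,50),(80,-18,80),(75,-18,110),(70,-18,130)]: print(x,*delta(*tl(x,0,z,p)))
```

```text
lip world [0.5976 0.0211 0.0026] tray [80.8 -1.7  2.6] ypr deg [14.1  3.6 -0.1] F [-47.  -10.1  49.9] j [ 0.63 -0.01 -0.67  2.14 -0.08  0.72 -1.34] 7.05
87 1.075 1.754 -4.87 0.018 -0.06 0.001
89 -1.603 1.082 -9.168 0.035 -0.127 0.001
92 -2.807 0.779 -11.779 0.052 -0.195 0.001
95 -3.486 0.609 -13.669 0.068 -0.263 0.001
98 -2.912 0.753 -13.745 0.081 -0.314 0.001
98 -4.937 0.245 -9.938 0.094 -0.364 0.001
90 -12.696 -1.704 6.062 0.094 -0.364 0.001
80 -22.395 -4.139 36.062 0.094 -0.364 0.001
75 -27.244 -5.356 66.062 0.094 -0.364 0.001
70 -32.094 -6.574 86.062 0.094 -0.364 0.001
```

View pics/m4.png

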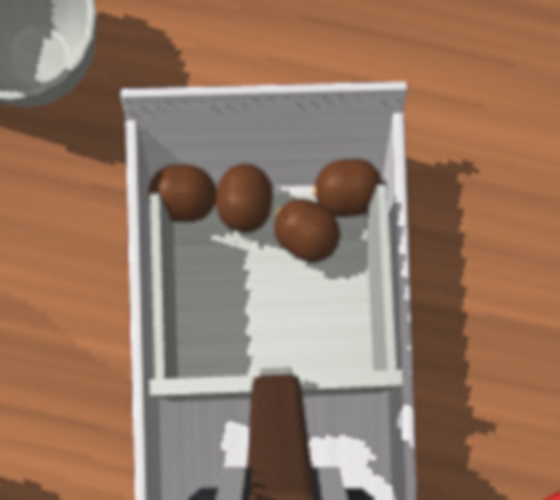

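Call:
step_arm(
  moves=[
    [1,-6,-1.5,1,0,0,0],
    [1,-12,-3,2,0,0,0],
    [1,-16,-4,2,0,0,0],
    [1,-16,-4,2,0,0,0],
    [1,-16,-4,2,0,0,0],
  ],
)

```text
clock: 7.6
position: [0.4908, -0.0042, 0.0828]
ee_rot: [0.983, 0.109, 0.147, -0.015]
ft_force: [-0.2, -0.3, -2.6]
grip_width: 0.155
grasp_force: 98.3
```

Run:
```python
from h import *
where(); snap('wrist','w5')
# automatic measurement: brown blobs + where is lip/backwall
im=cv2.imread('pics/w5.png')[60:130,230:420]; h=cv2.cvtColor(im,cv2.COLOR_BGR2HSV)
m=((h[...,1]>110)&(h[...,2]<130)).astype(np.uint8)
n,_,st,ce=cv2.connectedComponentsWithStats(m)
for s,c in zip(st[1:],ce[1:]):
    if s[4]>60: print(s.tolist(),(c+[230,60]).round(1))
o=manip.get_obs();T=R.from_quat(o['ee_rot']);S=T*(R.from_euler('Z',-E0)*R.from_euler('Y',-np.radians(20))*R.from_quat([1,0,0,0])).inv()
g=o['position']-T.as_matrix()[:,2]*.0187
for L in [(40,-42,0),(40,42,0),(29,-42,36),(29,42,36),(-40,-42,46),(-40,42,46)]: print('scoop',L,proj('w5',g+S.apply(np.array(L)/1e3-G)).round(1)[0])
for L in [(86,-47,4),(86,47,4),(109,51,42),(109,-51,42)]: print('tray',L,proj('w5',liplocal(TR,*[v/1e3 for v in L],TY)).round(1)[0])
a=cv2.imread('pics/w5.png')[0:240,210:430]; cv2.imwrite('pics/m5.png',cv2.resize(a,None,fx=2.5,fy=2.5))
```

```text
lip world [0.586  0.0198 0.0056] tray [69.3 -0.1  5.6] ypr deg [14.1  3.  -0. ] F [-0.2 -0.3 -2.6] j [ 0.64 -0.05 -0.66  2.18 -0.13  0.72 -1.28] 7.6
[0, 0, 15, 11, 135] [236.7  64.4]
[155, 7, 35, 63, 1584] [398.4  98.3]
[34, 10, 100, 51, 2553] [318.5  91.2]
scoop (40, -42, 0) [367.9  98. ]
scoop (40, 42, 0) [266.3 100.4]
scoop (29, -42, 36) [375.8  94.3]
scoop (29, 42, 36) [258.1  97. ]
scoop (-40, -42, 46) [382.1 189.2]
scoop (-40, 42, 46) [256.1 192.2]
tray (86, -47, 4) [373.   78.7]
tray (86, 47, 4) [260.1  81.3]
tray (109, 51, 42) [244.2  30. ]
tray (109, -51, 42) [386.3  26.8]
```

View pics/m5.png

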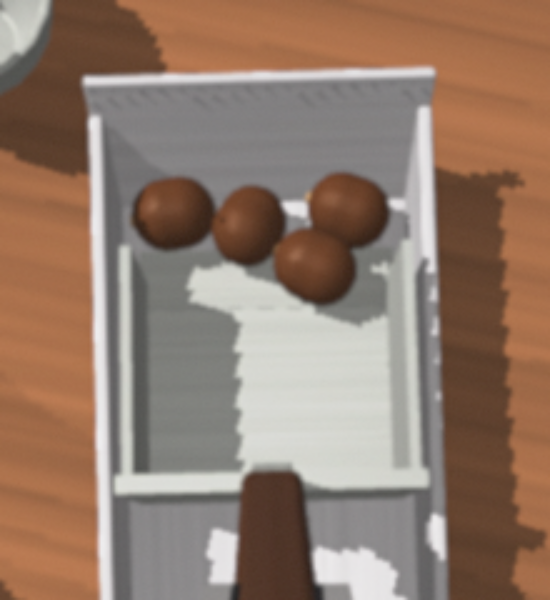

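Run:
```python
from h import *
for x,y in [(69,2.2),(73,2.2),(76,2.2),(79,2.2),(82,2)]: print(x,*delta(*tl(x,y,3.8,3)))
```

```text
69 -0.932 2.076 -1.909 0.001 -0.001 -0.0
73 2.948 3.05 -1.909 0.001 -0.001 -0.0
76 5.857 3.781 -1.909 0.001 -0.001 -0.0
79 8.767 4.511 -1.909 0.001 -0.001 -0.0
82 11.725 5.048 -1.909 0.001 -0.001 -0.0
```

Call:
step_arm(
  moves=[
    [1,-0.9,2.1,-1,0,0,0],
    [1,1,2.5,-1.9,0,0,0],
    [1,3,3,-1.9,0,0,0],
    [1,4.5,3.4,-1.9,0,0,0],
    [1,5.9,3.8,-1.9,0,0,0],
    [1,5.9,3.8,-1.9,0,0,0],
  ],
)

```text
clock: 8.25
position: [0.497, -0.0004, 0.081]
ee_rot: [0.983, 0.109, 0.147, -0.015]
ft_force: [0.0, 0.1, -0.3]
grip_width: 0.16
grasp_force: 98.5
```

Call:
step_arm(
  moves=[
    [1,1,0.3,0,0,0,0],
    [1,2,0.5,0,0,0,0],
    [1,3,0.7,0,0,0,0],
    [1,3,0.7,0,0,0,0],
  ],
)

```text
clock: 8.65
position: [0.4999, 0.0002, 0.081]
ee_rot: [0.983, 0.109, 0.147, -0.015]
ft_force: [0.7, -0.1, -0.4]
grip_width: 0.156
grasp_force: 98.4
```

```bash
cat >> h.py <<'E'
TRC=None
def nuts(f,box=(0,240,200,440),cam_='wrist',crop=True):
    """segment nutmeg-brown pixels (dark, reddish) against grey; print blobs and hough circles"""
    snap(cam_,f); im=cv2.imread(f'pics/{f}.png'); r0,r1,c0,c1_=box; s=im[r0:r1,c0:c1_]; h=cv2.cvtColor(s,cv2.COLOR_BGR2HSV)
    m=((h[...,1]>110)&(h[...,2]<130)).astype(np.uint8); n,l,st,ce=cv2.connectedComponentsWithStats(m)
    for q,c in zip(st[1:],ce[1:]):
        if q[4]>40: print('blob',(q[0]+c0,q[1]+r0,q[2],q[3],int(q[4])),(c+[c0,r0]).round(1))
    return m
def show(m,step=3):
    for r in m[::step*2]: print(''.join('#' if v else '.' for v in r[::step]))
E
python3 - <<'E'
from h import *
where(); m=nuts('w6',(55,125,245,390)); show(m,2)
E
```

```text
lip world [0.5951 0.0242 0.0039] tray [79.1  2.   3.9] ypr deg [14.1  3.  -0. ] F [ 0.7 -0.1 -0.4] j [ 0.64 -0.03 -0.67  2.16 -0.1   0.71 -1.32] 8.65
blob (np.int32(245), np.int32(55), np.int32(2), np.int32(26), 50) [245.5  67.5]
blob (np.int32(263), np.int32(80), np.int32(109), np.int32(45), 2550) [319.8  99. ]
#........................................................................
#........................................................................
#........................................................................
#........................................................................
#........................................................................
#........................................................................
#.......................................................................#
............##########........#######.............############..........#
...........#############....###########..........##..##########.........#
..........##..###########..#############........##...###########........#
.........###################....########........##############..........#
..........#############################.........#############...........#
...........#############...#################################............#
...............#####........##########.##...#########...................#
..............................######..###...#########....................
......................................################...................
.......................................###############...................
.........................................############....................
```

Call:
step_arm(
  moves=[
    [1,1,0.2,-0.7,0,0,0],
    [1,2,0.4,-0.7,0,0,0],
    [1,2,0.4,-0.7,0,0,0],
  ],
)

```text
clock: 9.0
position: [0.5019, 0.0005, 0.0804]
ee_rot: [0.983, 0.109, 0.147, -0.015]
ft_force: [0.2, 0.1, 1.8]
grip_width: 0.155
grasp_force: 98.8
```

Call:
step_arm(
  moves=[
    [1,1,0.2,0,0,0,0],
    [1,2,0.4,0,0,0,0],
    [1,2,0.4,0,0,0,0],
  ],
)

```text
clock: 9.3
position: [0.5039, 0.001, 0.0803]
ee_rot: [0.983, 0.109, 0.147, -0.015]
ft_force: [0.2, -1.0, 2.2]
grip_width: 0.156
grasp_force: 98.7
```

Run:
```python
from h import *
where(); m=nuts('w7',(55,125,245,390)); show(m,2)
for x,y in [(84,-1),(86,-1),(86,2),(86,0),(88,0)]: print(x,y,*delta(*tl(x,y,3.4,3)))
```

```text
lip world [0.5991 0.025  0.0032] tray [83.3  1.8  3.2] ypr deg [14.1  3.  -0. ] F [ 0.2 -1.   2.2] j [ 0.64 -0.01 -0.68  2.15 -0.09  0.71 -1.33] 9.3
blob (np.int32(299), np.int32(83), np.int32(68), np.int32(42), 1696) [333.2 102.8]
blob (np.int32(265), np.int32(86), np.int32(33), np.int32(26), 658) [281.7  98.7]
.........................................................................
#........................................................................
#........................................................................
#........................................................................
#........................................................................
#........................................................................
#........................................................................
#....................................................####...............#
..............#########........########.........############............#
............#############.....##########......###..##.#######...........#
...........##...##########...############.....##...##########...........#
..........#################.##...########....################...........#
...........###############..###..########.....##############............#
............#############...############......############..............#
................#######......##########..##########.....................#
...............................##########...########.....................
.......................................##....########....................
.......................................###############...................
84 -1 1.429 -2.558 0.193 0.001 -0.0 0.0
86 -1 3.369 -2.071 0.193 0.001 -0.0 0.0
86 2 2.638 0.839 0.193 0.001 -0.0 0.0
86 0 3.125 -1.101 0.193 0.001 -0.0 0.0
88 0 5.065 -0.614 0.193 0.001 -0.0 0.0
```

Call:
step_arm(
  moves=[
    [1,1,0.2,0.1,0,0,0],
    [1,2,0.2,0.1,0,0,0],
    [1,3,0.2,0.1,0,0,0],
    [1,3,0.2,0.1,0,0,0],
  ],
)

```text
clock: 9.75
position: [0.5051, 0.0006, 0.0803]
ee_rot: [0.983, 0.109, 0.145, -0.015]
ft_force: [-21.7, -3.0, 23.2]
grip_width: 0.161
grasp_force: 102.6
```

```bash
cat >> h.py <<'E'
def sproj(f,L):
    c=np.load(f'pics/{f}.npz')['o'];T=R.from_quat(c[3:]);S=T*(R.from_euler('Z',-E0)*R.from_euler('Y',-np.radians(20))*R.from_quat([1,0,0,0])).inv()
    g=c[:3]-T.as_matrix()[:,2]*.0187
    return proj(f,g+S.apply(np.array(L)/1e3-G)).round(1)
E
python3 - <<'E'
from h import *
where(); m=nuts('w8',(55,125,245,390)); show(m,2)
print(sproj('w8',[(40,-40,13),(40,40,13),(29,-40,13),(29,40,13),(15,0,13)]))
E
```

```text
lip world [0.6    0.0245 0.0028] tray [84.   1.1  2.8] ypr deg [14.1  3.3 -0.1] F [-21.7  -3.   23.2] j [ 0.63 -0.01 -0.68  2.14 -0.08  0.72 -1.34] 9.75
blob (np.int32(265), np.int32(84), np.int32(100), np.int32(41), 2326) [317.5 102.2]
blob (np.int32(388), np.int32(83), np.int32(2), np.int32(42), 65) [388.6 100.5]
.........................................................................
.........................................................................
.........................................................................
.........................................................................
.........................................................................
.........................................................................
#........................................................................
#........................................................................
..............########..........######..........##########..............#
............#############.....##########.....###############............#
...........##...##########...############....##...##########............#
..........################..##..#########...################............#
...........###################...########...###############.............#
............##############..############......############..............#
..............##########....###########.############....................#
..............................########..###########.....................#
......................................##....########....................#
......................................###############...................#
[[367.8  92.1]
 [266.1  94.4]
 [368.3 105.7]
 [266.3 108.1]
 [317.7 124.4]]
```

Run:
```python
from h import *
f=(np.array([.5069,.0012,.0804]),tl(0,0,0,3.0)[1])
for z,p in [(3.5,3),(6,1),(9,-2),(13,-5),(18,-8),(24,-12),(30,-15),(37,-18),(45,-20)]: print(z,*delta(*tl(83.3+.577*(z-3.5),1.2,z,p),f))
print(*delta(*tl(85,1,130,-20),f))
```

```text
3.5 -2.812 -0.821 0.173 0.0 0.0 0.0
6 -3.963 -1.111 -0.801 0.009 -0.034 -0.0
9 -5.886 -1.593 -3.179 0.021 -0.085 -0.0
13 -6.972 -1.866 -4.745 0.034 -0.135 -0.0
18 -7.21 -1.926 -5.482 0.047 -0.186 -0.0
24 -7.441 -1.984 -7.371 0.064 -0.254 -0.0
30 -6.419 -1.727 -7.447 0.077 -0.305 -0.0
37 -4.527 -1.252 -6.64 0.089 -0.355 -0.0
45 -1.223 -0.423 -2.826 0.098 -0.389 -0.0
-22.75 -6.034 82.174 0.098 -0.389 -0.0
```

Call:
step_arm(
  moves=[
    [1,-2.8,-0.8,0.2,0,0,0],
    [1,-3.4,-1,-0.3,0.004,-0.017,0],
    [1,-4,-1.1,-0.8,0.009,-0.034,0],
    [1,-5,-1.4,-2,0.015,-0.06,0],
    [1,-5.9,-1.6,-3.2,0.021,-0.085,0],
    [1,-6.5,-1.7,-4,0.027,-0.11,0],
    [1,-7,-1.9,-4.7,0.034,-0.135,0],
    [1,-7.1,-1.9,-5.1,0.04,-0.16,0],
    [1,-7.2,-1.9,-5.5,0.047,-0.186,0],
    [1,-7.2,-1.9,-5.5,0.047,-0.186,0],
  ],
)

```text
clock: 10.8
position: [0.4979, -0.0011, 0.0736]
ee_rot: [0.965, 0.106, 0.239, -0.028]
ft_force: [0.4, 0.4, -2.3]
grip_width: 0.154
grasp_force: 98.3
```

Run:
```python
from h import *
where(); m=nuts('w9',(55,175,245,390)); show(m,2)
print(sproj('w9',[(40,-40,13),(40,40,13),(29,-40,13),(29,40,13),(15,0,13)]))
```

```text
lip world [0.6055 0.026  0.0164] tray [89.7  1.2 16.4] ypr deg [14.  -7.9 -0. ] F [ 0.4  0.4 -2.3] j [ 0.62 -0.14 -0.6   2.34 -0.42  0.48 -1.  ] 10.8
blob (np.int32(245), np.int32(55), np.int32(34), np.int32(47), 363) [253.4  70.2]
blob (np.int32(265), np.int32(85), np.int32(94), np.int32(32), 1922) [312.4  99.3]
blob (np.int32(385), np.int32(100), np.int32(5), np.int32(61), 166) [387.8 122. ]
blob (np.int32(302), np.int32(145), np.int32(32), np.int32(28), 643) [318.  158.7]
#################........................................................
#################........................................................
##.......................................................................
##.......................................................................
##.......................................................................
###......................................................................
###......................................................................
###......................................................................
###...........########......
[... 975 characters left out ...]
...............................#
........................................................................#
...............................#########................................#
..............................##..#########.............................#
.............................##...##########............................#
.............................################...........................#
..............................##############.............................
...............................#############.............................
....................................#####................................
[[367.9  91.9]
 [266.2  94.3]
 [368.4 105.6]
 [266.3 108. ]
 [317.8 124.3]]
```

Run:
```python
from h import *
for z,p in [(20,-11),(24,-14),(27,-15),(30,-16)]: print(z,*delta(*tl(83.3+.577*(z-3.5),1.2,z,p)))
```

```text
20 -0.403 -0.188 -3.053 0.013 -0.053 0.001
24 -0.603 -0.239 -5.086 0.026 -0.104 0.001
27 0.331 -0.004 -4.125 0.03 -0.121 0.001
30 1.3 0.239 -3.177 0.035 -0.137 0.001
```

Call:
step_arm(
  moves=[
    [1,-0.2,-0.1,-0.8,0.007,-0.026,0],
    [1,-0.4,-0.2,-1.7,0.013,-0.053,0],
    [1,-0.5,-0.2,-2.7,0.02,-0.078,0],
    [1,-0.6,-0.2,-3.7,0.026,-0.104,0],
    [1,0.3,0,-2.8,0.03,-0.121,0],
    [1,1.3,0.2,-1.8,0.035,-0.137,0],
    [1,1.3,0.2,-1.8,0.035,-0.137,0],
  ],
)

```text
clock: 11.55
position: [0.5011, 0.0006, 0.0785]
ee_rot: [0.947, 0.105, 0.302, -0.038]
ft_force: [-0.5, 0.0, -1.4]
grip_width: 0.155
grasp_force: 98.2
```

Run:
```python
from h import *
where(); m=nuts('w10',(75,185,255,380)); show(m,2)
```

```text
lip world [0.615  0.0298 0.0363] tray [99.8  2.6 36.3] ypr deg [ 14.2 -15.4   0.1] F [-0.5  0.  -1.4] j [ 1.21 -0.28 -1.06  2.41 -1.09  0.49 -0.36] 11.55
blob (np.int32(255), np.int32(75), np.int32(28), np.int32(14), 256) [266.   80.6]
blob (np.int32(286), np.int32(98), np.int32(60), np.int32(33), 1275) [315.6 114.8]
blob (np.int32(269), np.int32(141), np.int32(50), np.int32(44), 1175) [292.2 163.4]
########.......................................................
###########....................................................
#############..................................................
#..............................................................
...............................................................
#..............................................................
#..................................#####.......................
#.................#######........#########.....................
#...............#...#######....##...########...................
#...............#############..##############..................
#...............##############################...........
[... 394 characters left out ...]
.........########...........................................
.........#############.........................................
........###############........................................
.......################........................................
.......###############.........................................
.........############..........................................
............####...#########...................................
.................##############................................
................##...###########...............................
................################...............................
.................###############...............................
```

Call:
step_arm(
  moves=[
    [1,0,0,4,0,0,0],
    [1,0,0,10,0,0,0],
    [1,1,0,20,0,0,0],
    [1,2,0,30,0,0,0],
    [1,4,1,42,0,0,0],
    [1,6,1,54,0,0,0],
    [1,6,1,60,0,0,0],
    [1,6,1,60,0,0,0],
  ],
)

```text
clock: 12.4
position: [0.5073, 0.002, 0.1397]
ee_rot: [0.947, 0.106, 0.302, -0.038]
ft_force: [-0.6, -0.0, -2.3]
grip_width: 0.162
grasp_force: 98.2
```

Run:
```python
from h import *
where(); m=nuts('w11',(75,195,255,380)); show(m,2)
nuts('s11',(170,260,285,355),'scene')
```

```text
lip world [0.6212 0.0312 0.0977] tray [106.2   2.5  97.7] ypr deg [ 14.3 -15.5   0. ] F [-0.6 -0.  -2.3] j [ 1.19 -0.43 -0.96  2.34 -1.02  0.69 -0.48] 12.4
blob (np.int32(269), np.int32(114), np.int32(65), np.int32(74), 2598) [300.4 152.4]
blob (np.int32(255), np.int32(130), np.int32(2), np.int32(31), 48) [255.4 146.5]
blob (np.int32(308), np.int32(190), np.int32(21), np.int32(5), 99) [318.2 192.1]
...............................................................
...............................................................
...............................................................
...............................................................
...............................................................
...............................................................
...............................................................
...............................................................
...............................................................
...............................................................
..................######..................................
[... 770 characters left out ...]
..#
...........##########################.........................#
.................#############................................#
................#...###########................................
...............################................................
................###############................................
.................########......................................
...........................##########..........................
blob (np.int32(285), np.int32(172), np.int32(10), np.int32(82), 750) [289.2 211. ]
blob (np.int32(315), np.int32(189), np.int32(29), np.int32(22), 379) [329.1 199.4]
blob (np.int32(298), np.int32(249), np.int32(57), np.int32(11), 217) [335.8 252.9]
```

Run:
```python
from h import *
f=None
print(*delta(*lipT([.555,.262,.108],.4,-13)))
f=lipT([.555,.262,.108],.4,-13)
for p,z in [(-5,.1),(5,.09),(15,.085),(25,.08),(35,.075),(45,.07),(52,.068)]: print(p,*delta(*lipT([.557,.264,z],.4,p),f))
```

```text
-58.042 215.059 16.719 -0.015 0.039 0.151
-5 9.064 4.986 7.637 -0.054 0.129 0.0
5 20.596 9.862 15.436 -0.122 0.289 -0.0
15 34.799 15.867 25.789 -0.19 0.45 0.0
25 51.243 22.819 33.232 -0.258 0.611 -0.0
35 69.426 30.507 37.386 -0.326 0.772 -0.0
45 88.798 38.698 37.972 -0.394 0.932 0.0
52 102.75 44.597 37.664 -0.442 1.045 0.0
```

Call:
step_arm(
  moves=[
    [1,-2,10,2,0,0,0.01],
    [1,-7,32,5,-0.002,0.005,0.025],
    [1,-15,60,8,-0.004,0.01,0.045],
    [1,-24,90,12,-0.006,0.015,0.065],
    [1,-33,120,17,-0.008,0.02,0.085],
    [1,-41,150,17,-0.01,0.025,0.105],
    [1,-49,178,17,-0.012,0.03,0.125],
    [1,-55,202,17,-0.014,0.035,0.14],
    [1,-58,213,17,-0.015,0.039,0.151],
    [1,-58,215,17,-0.015,0.039,0.151],
  ],
)

```text
clock: 13.5
position: [0.4482, 0.2173, 0.1553]
ee_rot: [0.942, 0.179, 0.278, -0.056]
ft_force: [0.0, -0.8, -1.7]
grip_width: 0.156
grasp_force: 98.2
```

Call:
step_arm(
  moves=[
    [1,0,0,0,0,0,0],
    [1,0,0,0,0,0,0],
  ],
)

```text
clock: 13.7
position: [0.4491, 0.2148, 0.1552]
ee_rot: [0.942, 0.177, 0.278, -0.055]
ft_force: [-0.4, 0.9, -1.7]
grip_width: 0.154
grasp_force: 98.2
```

Run:
```python
from h import *
where(); m=nuts('w12',(75,195,255,380))
for p,z in [(-13,.108),(-5,.1),(5,.09),(15,.085),(25,.08),(35,.075),(45,.07),(52,.068)]: print(p,*delta(*lipT([.557,.264,z],.4,p)))
```

```text
lip world [0.5557 0.2595 0.1082] tray [ 98.2 239.8 108.2] ypr deg [ 22.7 -13.   -0. ] F [-0.4  0.9 -1.7] j [ 0.5  -0.49 -0.9   2.32 -0.61  0.62 -1.24] 13.7
blob (np.int32(263), np.int32(75), np.int32(117), np.int32(27), 1977) [324.3  85.7]
blob (np.int32(255), np.int32(110), np.int32(2), np.int32(37), 72) [255.5 128.5]
blob (np.int32(377), np.int32(113), np.int32(3), np.int32(60), 98) [378.5 136.9]
blob (np.int32(271), np.int32(139), np.int32(44), np.int32(49), 1251) [291.9 163.4]
blob (np.int32(311), np.int32(143), np.int32(55), np.int32(44), 1239) [336.9 166.2]
blob (np.int32(308), np.int32(190), np.int32(21), np.int32(5), 101) [318.2 192.1]
-13 1.46 4.052 -0.209 0.0 -0.0 0.004
-5 8.523 7.038 7.429 -0.054 0.129 0.004
5 20.055 11.914 15.227 -0.122 0.289 0.004
15 34.259 17.919 25.581 -0.189 0.45 0.004
25 50.702 24.871 33.023 -0.257 0.611 0.004
35 68.886 32.559 37.177 -0.325 0.772 0.004
45 88.257 40.75 37.763 -0.392 0.933 0.003
52 102.21 46.649 37.456 -0.44 1.046 0.003
```

Call:
step_arm(
  moves=[
    [1,4,5,-4,-0.027,0.065,0.004],
    [1,8.5,7,-7.6,-0.054,0.129,0.004],
    [1,14,9.5,-5.5,-0.088,0.209,0.004],
    [1,20,12,-2.8,-0.122,0.289,0.004],
    [1,27,15,4,-0.155,0.37,0.004],
    [1,34,18,10.6,-0.189,0.45,0.004],
    [1,38,19.5,12,-0.206,0.49,0.004],
    [1,42,21,13.5,-0.223,0.53,0.004],
    [1,46,23,15,-0.24,0.57,0.004],
    [1,51,25,16,-0.257,0.611,0.004],
  ],
)

```text
clock: 14.75
position: [0.5009, 0.2403, 0.1697]
ee_rot: [0.981, 0.187, -0.044, 0.013]
ft_force: [-0.3, 0.4, -1.3]
grip_width: 0.156
grasp_force: 98.3
```

Run:
```python
from h import *
where(); m=nuts('w13',(60,195,255,380));show(m,2)
for p,z in [(35,.06),(45,.06),(52,.06)]: print(p,*delta(*lipT([.557,.264,z],.4,p)))
```

```text
lip world [0.5576 0.2646 0.0612] tray [101.4 244.3  61.2] ypr deg [23.  25.3  0.1] F [-0.3  0.4 -1.3] j [ 0.33  0.52 -1.15  1.55  0.44  1.47 -2.05] 14.75
blob (np.int32(255), np.int32(60), np.int32(6), np.int32(17), 54) [256.4  65.7]
blob (np.int32(333), np.int32(60), np.int32(29), np.int32(13), 287) [347.   64.9]
blob (np.int32(377), np.int32(114), np.int32(3), np.int32(48), 71) [378.6 133.5]
blob (np.int32(308), np.int32(189), np.int32(22), np.int32(6), 113) [318.6 191.8]
###....................................###############.........
##......................................#############..........
##.......................................###########...........
#............................................##................
#..............................................................
...............................................................
...............................................................
...............................................................
...............................................................
.............................................
[... 981 characters left out ...]
............................................................#
...............................................................
...............................................................
...............................................................
...............................................................
...............................................................
...............................................................
...............................................................
...........................##########..........................
35 16.285 6.927 7.704 -0.068 0.154 0.001
45 35.656 15.117 13.291 -0.136 0.315 0.001
52 49.609 21.016 14.983 -0.184 0.428 0.001
```

Run:
```python
from h import *
f1=lipT([.553,.264,.14],.4,5); print(*delta(*f1))
f2=lipT([.56,.0,.15],.3,0); print(*delta(*f2,f1))
f3=lipT([.619,-.254,.12],.2,0); print(*delta(*f3,f1))
```

```text
-36.546 -13.718 50.754 0.135 -0.328 0.0
-2.639 -257.007 1.374 0.03 -0.082 -0.1
53.821 -501.122 -28.626 0.026 -0.084 -0.2
```

Call:
step_arm(
  moves=[
    [1,0,0,25,0,0,0],
    [1,-4,-2,45,0.02,-0.05,0],
    [1,-12,-5,50,0.05,-0.13,0],
    [1,-22,-9,51,0.09,-0.22,0],
    [1,-32,-12,51,0.12,-0.3,0],
    [1,-37,-14,51,0.135,-0.328,0],
    [1,-37,-14,51,0.135,-0.328,0],
    [1,-37,-14,51,0.135,-0.328,0],
  ],
)

```text
clock: 15.6
position: [0.4629, 0.2241, 0.2223]
ee_rot: [0.973, 0.184, 0.134, -0.018]
ft_force: [-0.4, -0.1, -2.1]
grip_width: 0.155
grasp_force: 98.3
```

Call:
step_arm(
  moves=[
    [1,-1,-40,1,0.005,-0.015,-0.015],
    [1,-1,-85,1,0.01,-0.03,-0.03],
    [1,-2,-130,1,0.015,-0.045,-0.05],
    [1,-2,-175,1,0.02,-0.06,-0.07],
    [1,-3,-220,1,0.025,-0.07,-0.085],
    [1,-3,-260,1,0.03,-0.082,-0.1],
    [1,8,-305,1,0.03,-0.082,-0.12],
    [1,19,-350,1,0.03,-0.082,-0.14],
    [1,30,-395,0,0.03,-0.083,-0.16],
    [1,41,-440,-5,0.03,-0.084,-0.18],
  ],
)

```text
clock: 16.6
position: [0.5041, -0.2157, 0.2157]
ee_rot: [0.98, 0.096, 0.175, -0.018]
ft_force: [0.4, 1.2, -0.1]
grip_width: 0.158
grasp_force: 98.4
```

Run:
```python
from h import *
where(); 
for z in (.12,.03,.008): print(*delta(*lipT([.619,-.254,z],.2,0)))
snap('side','d14'); im=cv2.imread('pics/d14.png')[125:180,295:355]; print(proj('side0',[[.513,.211,.055],[.513,.331,.055],[.633,.211,.055],[.633,.331,.055]]))
h=cv2.cvtColor(im,cv2.COLOR_BGR2HSV); 
for r in range(0,55,2): print(''.join('#' if (h[r,c,2]<95) else ('y' if 20<h[r,c,0]<35 else '.') for c in range(60)))
```

```text
lip world [ 0.604  -0.1931  0.1443] tray [  34.8 -210.9  144.3] ypr deg [12.6 -0.3  0.1] F [ 0.4  1.2 -0.1] j [ 0.91 -0.04 -0.42  1.89 -0.28  1.03 -0.78] 16.6
14.899 -58.731 -23.889 -0.002 0.004 -0.02
14.899 -58.731 -113.889 -0.002 0.004 -0.02
14.899 -58.731 -135.889 -0.002 0.004 -0.02
[[304.68896988 156.81163604]
 [301.98603146 132.70990221]
 [346.76522825 154.11395123]
 [340.86912812 130.37825121]]
............................................................
............................................................
............................................................
............................................................
......................yyyyy.yyyyyyyyyyyyyyyyyyy.............
........yyyyyyyyyyyyyyyyyyyyyyyyyyyyyyyyyyyyyyy.............
........yyyyyyyyyyyyyyyyyyyyyyyyyyyyyyyyyyyyyyy.............
........yyyyyyyyyyyyyyyyyyyyyyyyyyyyyyyyyyyyyyyy............
........yyyyyyyyyyyyyyyyyyyyyyyyyyyyyyyyyyyyyyyy............
........yyyyyyyyyyyyyyyyyyyyyyyy####.yyyyyyyyyyyy...........
.........yyyyyyyyyyyyyyyyyyyyy########.y......yyy...........
.........yyyyyyyyyyyyyyyy
[... 311 characters left out ...]
yyyyyyyyyyyyyyyyyyyy.........
........#.yyyyyyyyyyyyyyyyyyyyyyyyyyyyyyyyyyyyyyyyy.........
#.......#.yyyyyyyyyyyyyyyyyyyyyyyyyyyyyyyyyyyyyyyyy.........
##......#..yyyyyyyyyyyyyyyyyyyyyyyyyyyyyyyyyyyyyyyy.........
##.......#.yyyyyyyyyyyyyyyyyyyyyyyyyyyyyyyyyyyyyyyy.........
##.......#.yyyyyyyyyyyyyyyyyyyyyyyyyyyyyyyyyyyyyyyy.........
##.......#.yyyyyyyyyyyyyyyyyyyyyyyyyyyyyyyyyyyyyyy..........
##.........yyyyyyyyyy....y.yyy.............#######..........
#.........#..#####################################..........
..........######################################.y..........
..........###################################..yy.......y...
..........##################################..y.............
```

Call:
step_arm(
  moves=[
    [1,8,-30,0,0,0.002,-0.01],
    [1,15,-59,0,-0.002,0.004,-0.02],
    [1,15,-59,-25,-0.002,0.004,-0.02],
    [1,15,-59,-65,-0.002,0.004,-0.02],
    [1,15,-59,-100,-0.002,0.004,-0.02],
    [1,15,-59,-122,-0.002,0.004,-0.02],
    [1,15,-59,-132,-0.002,0.004,-0.02],
    [1,15,-59,-136,-0.002,0.004,-0.02],
    [1,15,-59,-136,-0.002,0.004,-0.02],
    [1,15,-59,-136,-0.002,0.004,-0.02],
  ],
)

```text
clock: 17.65
position: [0.5196, -0.2725, 0.0826]
ee_rot: [0.981, 0.087, 0.175, -0.014]
ft_force: [-0.1, 0.2, -2.5]
grip_width: 0.155
grasp_force: 98.4
```

Call:
step_arm(
  moves=[
    [1,0,0,-1,0,0,0],
    [1,0,0,-2,0,0,0],
    [1,0,0,-2,0,0,0],
  ],
)

```text
clock: 17.95
position: [0.519, -0.2721, 0.0798]
ee_rot: [0.981, 0.087, 0.175, -0.015]
ft_force: [-0.7, 0.1, -1.4]
grip_width: 0.154
grasp_force: 98.4
```

Run:
```python
from h import *
where()
```

```text
lip world [ 0.6192 -0.2515  0.0084] tray [  35.4 -271.3    8.4] ypr deg [11.6 -0.2 -0.1] F [-0.7  0.1 -1.4] j [ 0.92  0.19 -0.39  1.96 -0.23  0.75 -0.71] 17.95
```

Call:
step_arm(
  moves=[
    [1,0,0,-1.5,0,0,0],
    [1,0,0,-2.5,0,0,0],
    [1,0,0,-2.5,0,0,0],
  ],
)

```text
clock: 18.25
position: [0.5188, -0.2719, 0.0768]
ee_rot: [0.981, 0.087, 0.175, -0.015]
ft_force: [-0.3, -0.3, -0.8]
grip_width: 0.155
grasp_force: 98.4
```

Call:
step_arm(
  moves=[
    [1,0,0,-1,0,0,0],
    [1,0,0,-1,0,0,0],
  ],
)

```text
clock: 18.45
position: [0.519, -0.272, 0.0761]
ee_rot: [0.981, 0.087, 0.175, -0.015]
ft_force: [-0.7, 0.5, -1.3]
grip_width: 0.157
grasp_force: 98.4
```

Call:
step_arm(
  moves=[
    [1,0,0,-1,0,0,0],
    [1,0,0,-1,0,0,0],
  ],
)

```text
clock: 18.65
position: [0.5195, -0.2722, 0.076]
ee_rot: [0.981, 0.087, 0.175, -0.014]
ft_force: [-3.5, 1.5, 5.6]
grip_width: 0.16
grasp_force: 99.4
```

Call:
step_arm(
  moves=[
    [0,0,0,0.5,0,0,0],
    [0,0,0,0.5,0,0,0],
    [0,0,0,0.5,0,0,0],
    [0,0,0,0.5,0,0,0],
    [0,0,0,0.5,0,0,0],
    [0,-5,-1,14,0,0,0],
    [0,-17,-3,47,0,0,0],
    [0,-33,-7,94,0,0,0],
    [0,-33,-7,140,0,0,0],
    [0,-33,-7,140,0,0,0],
  ],
)

```text
clock: 19.65
position: [0.4883, -0.2811, 0.2222]
ee_rot: [0.98, 0.087, 0.178, -0.011]
ft_force: [-0.5, 0.2, -0.6]
grip_width: 1.004
grasp_force: 0.0
```

Run:
```python
from h import *
o=manip.get_obs();print(o['position'].round(4),o['ee_rot'].round(3),o['grip_width'],o['joint_pos'].round(2))
snap('scene','s20'); snap('wrist','w20')
# nutmegs left in tray?
im=cv2.imread('pics/s20.png')[160:255,290:355];h=cv2.cvtColor(im,cv2.COLOR_BGR2HSV)
for r in range(0,95,4): print(''.join('#' if (h[r,c,1]>110 and h[r,c,2]<130) else '.' for c in range(0,65)))
# scoop now vs start in scene: predicted lip/back-wall points at the new flat pose
w=cv2.imread('pics/w20.png')
lip=np.array([.6192,-.2515,.004]); 
for L in [(0,-42,0),(0,42,0),(-80,-42,46),(-80,42,46),(-121,0,120)]:
  print(L,proj('w20',liplocal(lip,*[v/1e3 for v in L],.2+.003)).round(1),proj('s20',liplocal(lip,*[v/1e3 for v in L],.203)).round(1))
```

```text
[ 0.4883 -0.2811  0.2222] [ 0.98   0.087  0.178 -0.011] 1.0042929378029877 [ 0.98 -0.   -0.37  1.84 -0.28  1.05 -0.68]
....................##...........................................
.................................................................
.....#...........................................................
.####............................................................
#####............................................................
#####.................................................##########.
#####.................................................#..........
#####............................................................
#####............................................................
#####............................................................
#####............................................................
#####............................................................
####.............................................................
####.....................................................#.......
####.............................................................
####.............................................................
####.............................................................
#.##.............................................................
####.............................................................
####.............................................................
###.........................................................#....
###.........................................................#....
####.............................................................
####........................................##.#.#######....#####
(0, -42, 0) [[348.5 116.2]] [[163.4 228.3]]
(0, 42, 0) [[282.5 117.7]] [[205.1 229. ]]
(-80, -42, 46) [[354.6 173. ]] [[169.  184.4]]
(-80, 42, 46) [[279.  174.8]] [[209.3 184.9]]
(-121, 0, 120) [[317.6 207.8]] [[185.4 143.4]]
```

Run:
```python
from h import *
im=cv2.imread('pics/s20.png')[178:240,150:225];h=cv2.cvtColor(im,cv2.COLOR_BGR2HSV)
for r in range(0,62,2): print(178+r,''.join('#' if h[r,c,1]<60 else '.' for c in range(75)))
# lid: corner plan. gripper yaw 0, closed, pointing down
d=np.array([.5733,.2714,0]); yaw=.0067
T=R.from_rotvec([0,0,yaw])*R.from_quat([1,0,0,0])
f=None
for n,L in dict(over=(40,-110,260),behind=(100,-100,260)).items():
    print(n,*delta(d+R.from_rotvec([0,0,yaw]).apply(np.array(L)/1e3),T))
```

```text
178 ...........................................................................
180 ...........................................................................
182 ...........................................#...............................
184 ....................####################################...................
186 ....................#########################################..............
188 .....................#########################################.............
190 ....................##########################################.............
192 ...................############################################............
194 ...................############################################............
196 .................###############################################...........
198 ................################################################...........
200 ...............##################################################..........
202 ..............###################################################..........
204 .............###########################################
[... 777 characters left out ...]
########################.......###########
226 ...............#########################################.......############
228 ..............######..##################################......#############
230 ..............................................................#############
232 ...............................................................############
234 ...............................................................############
236 ................................................................###########
238 .................................................................##########
over 127.756 440.994 43.999 -0.029 0.353 -0.169
behind 187.688 451.396 43.999 -0.029 0.353 -0.169
```

Call:
step_arm(
  moves=[
    [1,10,20,25,0,0.03,-0.01],
    [1,25,60,48,0,0.06,-0.03],
    [1,42,105,50,-0.01,0.1,-0.05],
    [1,60,150,50,-0.01,0.14,-0.07],
    [1,77,197,50,-0.01,0.18,-0.09],
    [1,94,243,50,-0.02,0.22,-0.11],
    [1,112,290,50,-0.02,0.26,-0.13],
    [1,129,335,50,-0.02,0.3,-0.15],
    [1,146,380,50,-0.029,0.353,-0.169],
    [1,164,425,50,-0.029,0.353,-0.169],
  ],
)

```text
clock: 20.75
position: [0.6502, 0.1478, 0.2615]
ee_rot: [1.0, 0.002, -0.004, -0.001]
ft_force: [0.2, -0.4, -0.2]
grip_width: 0.004
grasp_force: 0.0
```

```bash
cat > lid.py <<'E'
from h import *
D=np.array([.5733,.2714,0]); Y=.0067; LT=R.from_rotvec([0,0,Y])*R.from_quat([1,0,0,0])
def tip(a,s=100,pen=0,half=11):
    a=np.radians(a); u=np.array([-np.cos(a),0,np.sin(a)]); n=np.array([np.sin(a),0,np.cos(a)])
    return D+R.from_rotvec([0,0,Y]).apply((np.array([60,0,55.5])+s*u+(6-pen)*n+[half,0,0])/1e3),LT
E
python3 - <<'E'
from lid import *
o=manip.get_obs();print(o['position'].round(3),o['joint_pos'].round(2))
print(*delta(np.array([.705,.272,.27]),LT)); 
f=(np.array([.705,.272,.27]),LT)
print(*delta(np.array([.69,.272,.157]),LT,f))
f=(np.array([.69,.272,.157]),LT)
for a in (95,90,85,80,70,60,50,40,30,20,10,5,0,-2): print(a,*delta(*tip(a),f)[:3])
E
```

```text
[0.65  0.148 0.261] [ 0.18  0.5  -0.72  1.19  0.32  1.57 -2.05]
54.777 124.214 8.507 -0.001 -0.007 0.002
-15.0 0.0 -113.0 0.0 0.0 0.0
95 -31.009 -0.026 -2.403
90 -39.702 -0.084 -1.5
85 -48.44 -0.143 -1.358
80 -57.157 -0.201 -1.977
70 -74.265 -0.316 -5.479
60 -90.504 -0.424 -11.897
50 -105.383 -0.524 -21.039
40 -118.448 -0.612 -32.625
30 -129.302 -0.684 -46.304
20 -137.617 -0.74 -61.66
10 -143.138 -0.777 -78.226
5 -144.796 -0.788 -86.807
0 -145.699 -0.794 -95.5
-2 -145.848 -0.795 -98.994
```

Call:
step_arm(
  moves=[
    [1,22,45,0,0,0,0],
    [1,43,90,0,0,0,0],
    [1,53,128,-2,0,0,0],
    [1,50,128,-40,0,0,0],
    [1,45,128,-80,0,0,0],
    [1,38,128,-115,0,0,0],
    [1,38,128,-115,0,0,0],
    [1,38,128,-115,0,0,0],
  ],
)

```text
clock: 21.55
position: [0.6876, 0.274, 0.1495]
ee_rot: [1.0, 0.003, -0.001, -0.001]
ft_force: [0.6, -0.3, 1.3]
grip_width: 0.001
grasp_force: 0.0
```

Call:
step_arm(
  moves=[
    [1,-10,0,0,0,0,0],
    [1,-20,0,0,0,0,0],
    [1,-28,0,-1,0,0,0],
    [1,-34,0,-1,0,0,0],
    [1,-40,0,-1,0,0,0],
    [1,-46,0,-1,0,0,0],
    [1,-52,0,-1,0,0,0],
    [1,-57,0,-2,0,0,0],
  ],
)

```text
clock: 22.35
position: [0.6308, 0.2741, 0.1485]
ee_rot: [1.0, 0.003, -0.0, -0.001]
ft_force: [0.0, -0.6, 5.2]
grip_width: 0.001
grasp_force: 1.9
```

Run:
```python
from lid import *
o=manip.get_obs();print(o['position'].round(4),o['ee_rot'].round(3),o['joint_pos'].round(2),o['ft_force'].round(1))
for a in (75,70,65,60,55,50,45,40,35,30,25,20,15,10): print(a,*delta(*tip(a,pen=1))[:3])
```

```text
[0.6308 0.2741 0.1485] [ 1.     0.003 -0.    -0.001] [ 0.    0.6  -0.73  1.3   0.39  1.38 -2.28] [ 0.  -0.6  5.2]
75 -7.526 -2.334 4.891
70 -15.977 -2.391 2.683
65 -24.203 -2.446 -0.252
60 -32.143 -2.499 -3.894
55 -39.735 -2.55 -8.213
50 -46.921 -2.598 -13.178
45 -53.648 -2.643 -18.75
40 -59.863 -2.685 -24.887
35 -65.519 -2.723 -31.543
30 -70.575 -2.757 -38.666
25 -74.99 -2.786 -46.203
20 -78.731 -2.811 -54.096
15 -81.77 -2.832 -62.285
10 -84.084 -2.847 -70.707
```

Call:
step_arm(
  moves=[
    [1,-5.5,-1,-2.8,0,0,0],
    [1,-13,-2,-5,0,0,0],
    [1,-20.8,-2.4,-7.5,0,0,0],
    [1,-28,-2.5,-11,0,0,0],
    [1,-35,-2.5,-14.8,0,0,0],
    [1,-41.7,-2.6,-19.4,0,0,0],
    [1,-48,-2.6,-24.4,0,0,0],
    [1,-53.7,-2.7,-30,0,0,0],
    [1,-59,-2.7,-36.1,0,0,0],
    [1,-63.6,-2.7,-42.7,0,0,0],
  ],
)

```text
clock: 23.35
position: [0.5668, 0.2713, 0.1047]
ee_rot: [1.0, 0.003, -0.001, -0.001]
ft_force: [-0.2, 0.9, -0.1]
grip_width: 0.004
grasp_force: 0.4
```

Run:
```python
from lid import *
o=manip.get_obs();print(o['position'].round(4),o['ee_rot'].round(3),o['joint_pos'].round(2),o['ft_force'].round(1))
for a in (30,27,24,21,18,15,12,10,8,6,4,2,0,-2): print(a,*delta(*tip(a,s=92,pen=1))[:3])
```

```text
[0.5668 0.2713 0.1047] [ 1.     0.003 -0.001 -0.001] [ 0.05  0.51 -0.76  1.53  0.36  1.24 -2.33] [-0.2  0.9 -0.1]
30 0.318 0.033 1.083
27 -2.211 0.016 -3.025
24 -4.52 0.0 -7.26
21 -6.605 -0.014 -11.61
18 -8.46 -0.026 -16.062
15 -10.079 -0.037 -20.606
12 -11.458 -0.046 -25.229
10 -12.242 -0.052 -28.348
8 -12.917 -0.056 -31.492
6 -13.481 -0.06 -34.658
4 -13.935 -0.063 -37.842
2 -14.277 -0.065 -41.04
0 -14.508 -0.067 -44.247
-2 -14.626 -0.068 -47.461
```

Call:
step_arm(
  moves=[
    [1,-2.2,0,-3,0,0,0],
    [1,-4.5,0,-7.3,0,0,0],
    [1,-6.6,0,-11.6,0,0,0],
    [1,-8.5,0,-16,0,0,0],
    [1,-10,0,-20.6,0,0,0],
    [1,-11.5,0,-25.2,0,0,0],
    [1,-12.2,0,-28.3,0,0,0],
    [1,-12.9,0,-31.5,0,0,0],
  ],
)

```text
clock: 24.15
position: [0.5543, 0.2713, 0.0735]
ee_rot: [1.0, 0.003, -0.001, -0.001]
ft_force: [0.4, 0.8, 1.6]
grip_width: 0.001
grasp_force: 0.3
```

Call:
step_arm(
  moves=[
    [1,-0.5,0,-2,0,0,0],
    [1,-0.7,0,-4,0,0,0],
    [1,-1,0,-6,0,0,0],
    [1,-1.2,0,-8,0,0,0],
    [1,-1.4,0,-10,0,0,0],
    [1,-1.5,0,-11.5,0,0,0],
    [1,-1.5,0,-12,0,0,0],
    [1,-1.5,0,-12,0,0,0],
  ],
)

```text
clock: 24.95
position: [0.5529, 0.2713, 0.0617]
ee_rot: [1.0, 0.003, -0.001, -0.001]
ft_force: [0.4, -0.1, 0.7]
grip_width: 0.001
grasp_force: 0.0
```

Nearly at the shut height (61.5 mm); press gently.

Call:
step_arm(
  moves=[
    [1,0,0,-1,0,0,0],
    [1,0,0,-1.5,0,0,0],
    [1,0,0,-1.5,0,0,0],
  ],
)

```text
clock: 25.25
position: [0.5529, 0.2713, 0.0603]
ee_rot: [1.0, 0.003, -0.001, -0.001]
ft_force: [-0.1, -0.0, 0.0]
grip_width: 0.001
grasp_force: 0.1
```

Call:
step_arm(
  moves=[
    [1,0,0,-1,0,0,0],
    [1,0,0,-1.5,0,0,0],
    [1,0,0,-1.5,0,0,0],
  ],
)

```text
clock: 25.55
position: [0.5528, 0.2713, 0.0587]
ee_rot: [1.0, 0.003, -0.001, -0.001]
ft_force: [0.1, 0.2, 0.3]
grip_width: 0.001
grasp_force: 0.0
```

Run:
```python
from lid import *
snap('scene','s30');snap('side','d30')
for f,(r0,r1,c0,c1) in {'s30':(195,295,410,540),'d30':(90,175,295,365)}.items():
    im=cv2.imread(f'pics/{f}.png');h=cv2.cvtColor(im,cv2.COLOR_BGR2HSV)
    print(f)
    for r in range(r0,r1,4 if f=='s30' else 3): print(r,''.join('O' if (5<=h[r,c,0]<=15 and h[r,c,1]>215) else ('y' if 20<h[r,c,0]<35 and h[r,c,1]>150 else '.') for c in range(c0,c1,2 if f=='s30' else 1)))
for a in (0,5,10,20):
    a_=np.radians(a);u=np.array([-np.cos(a_),0,np.sin(a_)]);n=np.array([np.sin(a_),0,np.cos(a_)])
    P=np.array([D+R.from_rotvec([0,0,Y]).apply((np.array([60,s,55.5])+L*u+6*n)/1e3) for s in(-60,60) for L in (0,120)])
    print(a,proj('s30',P).round().tolist(),proj('d30',P).round().tolist())
```

```text
s30
195 .................................................................
199 ............O...OOOOOO...........................................
203 ..............O.O..O.....OO......................................
207 ..................O..O.OO............OOOOOOOOOO..................
211 ...........OO..O...OO.O.............OOOOOOOOOOO..................
215 .........yy...O...O..O...O.........OOOOOOOOOOOO..................
219 ........yyyOOOOOOOOOOO.OO.OO.....OOOOOOOOOOOOOO..................
223 ........yy.OOOOOOOOOOOOOOOOOOOOOOOOOOOOOOOOOOOO..................
227 .......yyyOOOOOOOOOOOOOOOOOOOOOOOOOOOOOOOOOOOOO..................
231 .......yyyOOOOOOOOOOOOOOOOOOOOOOOOOOOOOOOOOOOOO..................
235 .......yyyOOOOOOOOOOOOOOOOOOOOOOOOOOOOOOOOOOOOO..................
239 .......yyyOOOOOOOOOOOOOOOOOOOOOOOOOOOOOOOOOOOOO..................
243 ......yyy.OOOOOOOOOOOOOOOOOOOOOOOOOOOOOOOOOOOOO..................
247 ......yyy.OOOOOOOOOOOOOOOOOOOOOOOOOOOOOOOOOOOOO..................
251 ......yyy.OOOOOOOOOOOOOOOOOOOOOOOOOOOOOOOOOOOOO..................
255 ......yy.OOOOOOOOOOOOOOOOOOOOOOOOOOOOOOOOO
[... 2658 characters left out ...]
....................
171 ......................................................................
174 ......................................................................
0 [[427.0, 259.0], [428.0, 208.0], [504.0, 272.0], [496.0, 218.0]] [[347.0, 152.0], [305.0, 155.0], [341.0, 128.0], [302.0, 131.0]]
5 [[427.0, 259.0], [429.0, 205.0], [504.0, 272.0], [498.0, 215.0]] [[347.0, 152.0], [305.0, 152.0], [341.0, 128.0], [302.0, 128.0]]
10 [[427.0, 259.0], [431.0, 201.0], [504.0, 272.0], [500.0, 211.0]] [[347.0, 152.0], [306.0, 149.0], [341.0, 128.0], [303.0, 125.0]]
20 [[427.0, 260.0], [433.0, 196.0], [504.0, 273.0], [504.0, 206.0]] [[348.0, 152.0], [308.0, 143.0], [342.0, 129.0], [304.0, 119.0]]
```

Run:
```python
from lid import *
def cls(p):
    h,s,v=map(int,p)
    if s<90: return '.' if v>90 else 'k'
    if 19<h<36: return 'y'
    if h<=18 and s>200: return 'O' if v>120 else 'o'
    return 'w'
for f,(r0,r1,c0,c1,sr,sc) in {'d30':(105,180,290,365,2,1),'s30':(195,280,405,520,3,1)}.items():
    h=cv2.cvtColor(cv2.imread(f'pics/{f}.png'),cv2.COLOR_BGR2HSV)
    for r in range(r0,r1,sr): print(r,''.join(cls(h[r,c]) for c in range(c0,c1,sc)))
t=manip.get_obs()['position']; print(proj('d30',[t,t+[0,0,.06],t+[-.011,0,0]]).round(),proj('s30',[t,t+[0,0,.06]]).round())
```

```text
105 wwwwwwwwwwwwwwwwwwwwwkkkkkkkkkkkkkwwwwwwwwwwwwwwwwwwwwwwwwwwwwwwwwwwwwwwwww
107 wwwwwwwwwwwwwwwwwwwwwkkkkkkkkkkkkkwwwwwwwwwwwwwwwwwwwwwwwwwwwwwwwwwwwwwwwww
109 wwwwwwwwwwwwwwwwwwwwwkkkkkkkkkkkkwwwwwwwwwwwwwwwwwwwwwwwwwwwwwwwwwwwwwwwwww
111 wwwwwwwwwwwwwwwwwwwwwwkkkkkkkkkkkwwwwwwwwwwwwwwwwwwwwwwwwwwwwwwwwwwwwwwwwww
113 wwwwwwwwwwwwwwwwwwwwwwkkkkkkkkkkkwwwwwwwwwwwwwwwwwwwwwwwwwwwwwwwwwwwwwwwwww
115 wwwwwwwwwwwwwwwwwwwwwwwkkkkkkkkkkwwwwwwwwwwwwwwwwwwwwwwwwwwwwwwwwwwwwwwwwww
117 wwwwwwwwwwwwwwwwwwwwwwwkkkkkkkkkkwwwwwwwwwwwwwwwwwwwwwwwwwwwwwwwwwwwwwwwwww
119 wwwwwwwwwwwwwwwwwwwwwwwwkkkkkkkkkwwwwwwwwwwwwwwwwwwwwwwwwwwwwwwwwwwwwwwwwww
121 wwwwwwwwwwwwwwwwwwwwwwwwkkkkkkkkwwwwwwwwwwwwwwwwwwwwwwwwwwwwwwwwwwwwwwwwwww
123 wwwwwwwwwwwwwwwwwwwwwwwwwkkkkkkwwwwwwwwwwwwwwwwwwwwwwwwwwwwwwwwwwwwwwwwwwww
125 wwwwwwwwwwwwwwwwwwwwwwww.kkkkkwwwwwwwwwwwwwwwwwwwwwwwwwwwwwwwwwwwwwwwwwwwww
127 wwwwwwwwwwwwwwwwwwwwwwww.kkkkkwwwwwwwwwwwwwwwwwwwwwwwwwwwwwwwwwwwwwwwwwwwww
129 wwwwwwwwwwwwwwwwwwwwwwww.kkkkkwwwwwwwwwwwwwwwwwwwwwwwwwwwwwwwwwwwwwwwwwwwww
131 wwwwwwwwwwwwwwwwwwwwwwww.kkkkkwwwwwwwwwwwwwwwwwwwwwwwwww
[... 4786 characters left out ...]
OOOOOOOOOOOOOOOOOwwwwwwwwwwwwwwww
267 wwwwwwwwwwwwwwwwyyyyyyyyyyyyyyyyyyyyyyyyyyyyyyyyyyyyyyyyyyyyyOOOOOOOOOOOOOOOOOOOOOOOOOOOOOOOOOOOOOOwwwwwwwwwwwwwwww
270 wwwwwwwwwwwwwwwwyyyyyyyyyyyyyyyyyyyyyyyyyyyyyyyyyyyyyyyyyyyyyyyyyyyyyyyyyyyyyyOOOOOOOOOOOOOOOOOOOOOwwwwwwwwwwwwwwww
273 wwwwwwwwwwwwwwwwyyyyyyyyyyyyyyyyyyyyyyyyyyyyyyyyyyyyyyyyyyyyyyyyyyyyyyyyyyyyyyyyyyyyyyyyyyyyyyyOOwwwwwwwwwwwwwwwwww
276 wwwwwwwwwwwwwwwyyyyyyyyyyyyyyyyyyyyyyyyyyyyyyyyyyyyyyyyyyyyyyyyyyyyyyyyyyyyyyyyyyyyyyyyyyyyyyyyywwwwwwwwwwwwwwwwwww
279 wwwwwwwwwwwwwwwwyyyyyyyyyyyyyyyyyyyyyyyyyyyyyyyyyyyyyyyyyyyyyyyyyyyyyyyyyyyyyyyyyyyyyyyyyyyyyywwwwwwwwwwwwwwwwwwwww
[[317. 142.]
 [317. 125.]
 [313. 143.]] [[462. 230.]
 [472. 206.]]
```

Call:
step_arm(
  moves=[
    [1,0,0,4,0,0,0],
    [1,0,0,8,0,0,0],
    [1,0,0,8,0,0,0],
  ],
)

```text
clock: 25.95
position: [0.5533, 0.2716, 0.0677]
ee_rot: [1.0, 0.003, 0.0, -0.001]
ft_force: [-0.1, 0.0, 1.1]
grip_width: 0.0
grasp_force: 0.0
```

Call:
step_arm(
  moves=[
    [1,0,0,8,0,0,0],
    [1,0,0,16,0,0,0],
    [1,0,0,24,0,0,0],
    [1,0,0,32,0,0,0],
    [1,0,0,45,0,0,0],
    [1,0,0,45,0,0,0],
  ],
)

```text
clock: 26.55
position: [0.5538, 0.272, 0.1142]
ee_rot: [1.0, 0.003, 0.001, -0.002]
ft_force: [0.4, 0.6, 0.3]
grip_width: -0.002
grasp_force: 0.0
```

```bash
cat >> lid.py <<'E'
def ang(f):
    snap('scene',f); h=cv2.cvtColor(cv2.imread(f'pics/{f}.png'),cv2.COLOR_BGR2HSV).astype(int)
    for col in (440,445,490,494,498):
        v=[r for r in range(150,280) if h[r,col,0]<=18 and h[r,col,1]>200 and h[r,col,2]>110]
        print(col,v[:1],v[-1:],end=' | ')
    for a in (0,5,10,15,20,25,30,40):
        a_=np.radians(a);u=np.array([-np.cos(a_),0,np.sin(a_)]);n=np.array([np.sin(a_),0,np.cos(a_)])
        P=np.array([D+R.from_rotvec([0,0,Y]).apply((np.array([60,s,55.5])+120*u+6*n)/1e3) for s in(-60,60)])
        q=proj(f,P); print(a,[round(float(np.interp(c,q[:,0],q[:,1])),1) for c in (440,445,490,494,498)])
E
python3 - <<'E'
from lid import *
o=manip.get_obs();print(o['position'].round(4),o['ft_force'].round(1))
ang('s31')
t=o['position']; print('tip',proj('s31',[t]).round(), proj('s31',[t+[0,0,.03]]).round())
h=cv2.cvtColor(cv2.imread('pics/s31.png'),cv2.COLOR_BGR2HSV)
for r in range(170,240,3): print(r,''.join('k' if h[r,c,1]<110 else ('O' if h[r,c,1]>200 and h[r,c,0]<19 and h[r,c,2]>120 else 'w') for c in range(425,510)))
E
```

```text
[0.5538 0.272  0.1142] [0.4 0.6 0.3]
440 [197] [262] | 445 [198] [263] | 490 [205] [271] | 494 [205] [272] | 498 [206] [272] | 0 [209.9, 210.6, 217.4, 218.0, 218.2]
5 [206.1, 206.9, 213.5, 214.1, 214.7]
10 [202.7, 203.4, 210.0, 210.6, 211.2]
15 [199.6, 200.3, 206.8, 207.4, 208.0]
20 [196.8, 197.6, 204.0, 204.6, 205.2]
25 [194.5, 195.2, 201.6, 202.2, 202.8]
30 [192.6, 193.3, 199.7, 200.2, 200.8]
40 [190.2, 190.9, 197.2, 197.8, 198.4]
tip [[472. 209.]] [[477. 196.]]
170 wwwwwwwwwwwwwwwwwwwwwwwwwwwwwwwwwwwwwwwwwwkkkkkkkkkwkkkkkkkkkkkkkkkkkkkkkkkkkkkkkkkkk
173 wwwwwwwwwwwwwwwwwwwwwwwwwwwwwwwwwwwwwwwwwwwwwwkkwwkkkkkkkkkkkkkkkkkkkkkkkkkkkkkkkkkkk
176 wwwwwwwwwwwwwwwwwwwwwwwwwwwwwwwwwwwwwwwwwwwwwwwwwwkkkkkkkkkkwkkkkkkkkkkkkkkkwwkkkkkkk
179 wwwwwwwwwwwwwwwwwwwwwwwwwwwwwwwwwwwwwwwwwwwwwwwwwwwkkkwkkkkkkwkkkkkkkkkwwwwwwwwwwwwww
182 wwwwwwwwwwwwwwwwwwwwwwwwwwwwwwwwwwwwwwwwwwwwwwwwwkkkkwkkkkkkwkkkkkkkkwwwwwwwwwwwwwwww
185 wwwwwwwwwwwwwwwwwwwwwwwwwwwwwwwwwwwwwwwwwwwwwwwkkkkwkkkkkkkkkkkkkkkwwwwwwwwwwwwwwwwww
188 wwwwwwwwwwwwwwwwwwwwwwwwwwwwwwwwwwwwwwwwwwwwwwwwwkwkkkkkkkkkkkkkkkwwwwwwwwwwwwwwwwwww
1
[... 828 characters left out ...]
OOOOOOOOOOOOOOOOOOOOOOOOOOOOOOOOOOOOOOOOOOOOOOOOOOOOOOOOOOOOOOOOOwwwww
221 wwwwwwOOOOOOOOOOOOOOOOOOOOOOOOOOOOOOOOOOOOOOOOOOOOOOOOOOOOOOOOOOOOOOOOOOOOOOOOOwwwwww
224 wwwwwwOOOOOOOOOOOOOOOOOOOOOOOOOOOOOOOOOOOOOOOOOOOOOOOOOOOOOOOOOOOOOOOOOOOOOOOOOwwwwww
227 wwwwwOOOOOOOOOOOOOOOOOOOOOOOOOOOOOOOOOOOOOOOOOOOOOOOOOOOOOOOOOOOOOOOOOOOOOOOOOOwwwwww
230 wwwwwOOOOOOOOOOOOOOOOOOOOOOOOOOOOOOOOOOOOOOOOOOOOOOOOOOOOOOOOOOOOOOOOOOOOOOOOOOwwwwww
233 wwwwwOOOOOOOOOOOOOOOOOOOOOOOOOOOOOOOOOOOOOOOOOOOOOOOOOOOOOOOOOOOOOOOOOOOOOOOOOOwwwwww
236 wwwwOOOOOOOOOOOOOOOOOOOOOOOOOOOOOOOOOOOOOOOOOOOOOOOOOOOOOOOOOOOOOOOOOOOOOOOOOOOwwwwww
239 wwwwOOOOOOOOOOOOOOOOOOOOOOOOOOOOOOOOOOOOOOOOOOOOOOOOOOOOOOOOOOOOOOOOOOOOOOOOOOOwwwwww
```

Call:
step_arm(
  moves=[
    [1,0,0,-20,0,0,0],
    [1,0,0,-40,0,0,0],
    [1,0,0,-52,0,0,0],
    [1,0,0,-56,0,0,0],
    [1,-0.5,0,-59,0,0,0],
    [1,-1,0,-62,0,0,0],
    [1,-1,0,-65,0,0,0],
    [1,-1,0,-65,0,0,0],
  ],
)

```text
clock: 27.4
position: [0.5519, 0.2714, 0.0469]
ee_rot: [1.0, 0.003, -0.0, -0.001]
ft_force: [0.4, -0.5, -1.0]
grip_width: -0.001
grasp_force: 0.0
```

Run:
```python
from lid import *
o=manip.get_obs();print(o['position'].round(4),o['ft_force'].round(1),o['grip_width'])
ang('s32')
```

```text
[0.5519 0.2714 0.0469] [ 0.4 -0.5 -1. ] -0.0009818677078120412
440 [201] [262] | 445 [202] [263] | 490 [209] [271] | 494 [209] [271] | 498 [210] [272] | 0 [209.9, 210.6, 217.4, 218.0, 218.2]
5 [206.1, 206.9, 213.5, 214.1, 214.7]
10 [202.7, 203.4, 210.0, 210.6, 211.2]
15 [199.6, 200.3, 206.8, 207.4, 208.0]
20 [196.8, 197.6, 204.0, 204.6, 205.2]
25 [194.5, 195.2, 201.6, 202.2, 202.8]
30 [192.6, 193.3, 199.7, 200.2, 200.8]
40 [190.2, 190.9, 197.2, 197.8, 198.4]
```

Call:
step_arm(
  moves=[
    [1,0,0,-2,0,0,0],
    [1,0,0,-4,0,0,0],
    [1,0,0,-6,0,0,0],
    [1,0,0,-8,0,0,0],
    [1,0,0,-10,0,0,0],
    [1,0,0,-11,0,0,0],
    [1,0,0,-12,0,0,0],
    [1,0,0,-12,0,0,0],
  ],
)

```text
clock: 28.25
position: [0.5519, 0.2713, 0.0347]
ee_rot: [1.0, 0.003, -0.001, -0.001]
ft_force: [-0.4, -0.0, -0.2]
grip_width: 0.002
grasp_force: 0.0
```

Call:
step_arm(
  moves=[
    [1,0,0,-1,0,0,0],
    [1,0,0,-2,0,0,0],
    [1,0,0,-2,0,0,0],
  ],
)

```text
clock: 28.55
position: [0.5519, 0.2713, 0.0327]
ee_rot: [1.0, 0.003, -0.001, -0.001]
ft_force: [0.1, -0.3, -0.1]
grip_width: -0.001
grasp_force: 0.0
```

Call:
step_arm(
  moves=[
    [1,0,0,-1,0,0,0],
    [1,0,0,-2,0,0,0],
    [1,0,0,-2,0,0,0],
  ],
)

```text
clock: 28.85
position: [0.5518, 0.2713, 0.0307]
ee_rot: [1.0, 0.003, -0.001, -0.001]
ft_force: [0.2, -0.2, 1.8]
grip_width: -0.002
grasp_force: 0.0
```

Call:
step_arm(
  moves=[
    [1,0,0,-1,0,0,0],
    [1,0,0,-1,0,0,0],
  ],
)

```text
clock: 29.05
position: [0.5518, 0.2713, 0.0297]
ee_rot: [1.0, 0.003, -0.001, -0.001]
ft_force: [0.0, 0.4, 0.6]
grip_width: -0.004
grasp_force: 0.0
```

Run:
```python
from lid import *
o=manip.get_obs();print(o['position'].round(4),o['ft_force'].round(1))
ang('s33')
```

```text
[0.5518 0.2713 0.0297] [0.  0.4 0.6]
440 [208] [262] | 445 [209] [263] | 490 [217] [271] | 494 [217] [271] | 498 [229] [272] | 0 [209.9, 210.6, 217.4, 218.0, 218.2]
5 [206.1, 206.9, 213.5, 214.1, 214.7]
10 [202.7, 203.4, 210.0, 210.6, 211.2]
15 [199.6, 200.3, 206.8, 207.4, 208.0]
20 [196.8, 197.6, 204.0, 204.6, 205.2]
25 [194.5, 195.2, 201.6, 202.2, 202.8]
30 [192.6, 193.3, 199.7, 200.2, 200.8]
40 [190.2, 190.9, 197.2, 197.8, 198.4]
```

Under about 1.5° left; keep pressing in millimetre steps until the force rises.

Call:
step_arm(
  moves=[
    [1,0,0,-1,0,0,0],
    [1,0,0,-1,0,0,0],
  ],
)

```text
clock: 29.3
position: [0.5519, 0.2713, 0.0287]
ee_rot: [1.0, 0.003, -0.001, -0.001]
ft_force: [1.3, 0.3, 0.5]
grip_width: -0.003
grasp_force: 0.0
```

Call:
step_arm(
  moves=[
    [1,0,0,-1,0,0,0],
    [1,0,0,-1,0,0,0],
  ],
)

```text
clock: 29.5
position: [0.5518, 0.2713, 0.0277]
ee_rot: [1.0, 0.003, -0.001, -0.001]
ft_force: [-0.2, -0.3, -0.1]
grip_width: -0.002
grasp_force: 0.0
```

Call:
step_arm(
  moves=[
    [1,0,0,-1,0,0,0],
    [1,0,0,-1,0,0,0],
  ],
)

```text
clock: 29.7
position: [0.5518, 0.2713, 0.0267]
ee_rot: [1.0, 0.003, -0.001, -0.001]
ft_force: [0.3, 0.3, 0.2]
grip_width: 0.0
grasp_force: 0.0
```

Call:
step_arm(
  moves=[
    [1,0,0,-1,0,0,0],
    [1,0,0,-1,0,0,0],
  ],
)

```text
clock: 29.9
position: [0.5518, 0.2713, 0.0257]
ee_rot: [1.0, 0.003, -0.001, -0.001]
ft_force: [-0.1, 0.3, -1.2]
grip_width: -0.001
grasp_force: 0.0
```

Run:
```python
from lid import *
o=manip.get_obs();print(o['position'].round(4),o['ft_force'].round(1),o['tau'].round(1))
ang('s34')
h=cv2.cvtColor(cv2.imread('pics/s34.png'),cv2.COLOR_BGR2HSV)
for r in range(170,262,3): print(r,''.join('k' if h[r,c,1]<110 else ('O' if h[r,c,1]>200 and h[r,c,0]<19 and h[r,c,2]>120 else 'w') for c in range(425,510)))
t=o['position'];print(proj('s34',[t,t+[0,0,.03]]).round())
```

```text
[0.5518 0.2713 0.0257] [-0.1  0.3 -1.2] [ -0.  -63.5 -13.4 -32.7   0.   -0.   -0. ]
440 [210] [262] | 445 [211] [263] | 490 [218] [271] | 494 [219] [271] | 498 [238] [272] | 0 [209.9, 210.6, 217.4, 218.0, 218.2]
5 [206.1, 206.9, 213.5, 214.1, 214.7]
10 [202.7, 203.4, 210.0, 210.6, 211.2]
15 [199.6, 200.3, 206.8, 207.4, 208.0]
20 [196.8, 197.6, 204.0, 204.6, 205.2]
25 [194.5, 195.2, 201.6, 202.2, 202.8]
30 [192.6, 193.3, 199.7, 200.2, 200.8]
40 [190.2, 190.9, 197.2, 197.8, 198.4]
170 wwwwwwwwwwwwwwwwwwwwwwwwwwwwwwwwwwwkkkkkkkkkkkkkkkkkkkkkkkkkkkkkkkkkkkkkkkkkkkkkkkkkk
173 wwwwwwwwwwwwwwwwwwwwwwwwwwwwwwwwkkkkkkkkkkkkkkkkkkkkkkkkkkkkkkkkkkkkkkkkkkkkkkkkkkkkk
176 wwwwwwwwwwwwwwwwwwwwwwwwwwwwwkkkkkkkkkkkkkkkkkkkkkkkkkkkkkkkkkkkkkkkkkkkkkkkkkkkkkkkk
179 wwwwwwwwwwwwwwwwwwwwwwwwwwwwkkkkkkkkkkkkkkkwkkkkkkkkkkkkkkkkkkkkkkkkkkkkkkkkkkkkkkkkk
182 wwwwwwwwwwwwwwkkkkkkkkkkkkkkkkkkkkkkkkkkkkkkkkkkkkkkkkkkkkkkkkkkkkkkkkkkkkkkkkkkkkkkk
185 wwwwwwwwwwwwwwkkkkkkkkkkkkkkkkkkkkkkkkkkkkkkkkkkkkkkkkkkkkkkkkkkkkkkkkkkkkkkkkkkkkkkk
188 wwwwwwwwwwwwwwkkkkkkkkkkkkkkwwwwkkkkkkkkkkkkkkkkkkkkkkkkkkkkkkkkkkkkkkkk
[... 1500 characters left out ...]
OOOOOOOOOOOOOOOOOOOOOOOOOOOOOOOOwwwwwwwwwww
242 wwwOOOOOOOOOOOOOOOOOOOOOOOOOOOOOOOOOOOOOOOOOOOOOOOOOOOOOOOOOOOOOOOOOOOOOOOwwwwwwwwwww
245 wwOOOOOOOOOOOOOOOOOOOOOOOOOOOOOOOOOOOOOOOOOOOOOOOOOOOOOOOOOOOOOOOOOOOOOOOOOwwwwwwwwww
248 wwOOOOOOOOOOOOOOOOOOOOOOOOOOOOOOOOOOOOOOOOOOOOOOOOOOOOOOOOOOOOOOOOOOOOOOOOOwwwwwwwwww
251 wwOOOOOOOOOOOOOOOOOOOOOOOOOOOOOOOOOOOOOOOOOOOOOOOOOOOOOOOOOOOOOOOOOOOOOOOOOOwwwwwwwww
254 wwOOOOOOOOOOOOOOOOOOOOOOOOOOOOOOOOOOOOOOOOOOOOOOOOOOOOOOOOOOOOOOOOOOOOOOOOOOwwwwwwwww
257 wwOOOOOOOOOOOOOOOOOOOOOOOOOOOOOOOOOOOOOOOOOOOOOOOOOOOOOOOOOOOOOOOOOOOOOOOOOOwwwwwwwww
260 wwwOOOOOOOOOOOOOOOOOOOOOOOOOOOOOOOOOOOOOOOOOOOOOOOOOOOOOOOOOOOOOOOOOOOOOOOOOOwwwwwwww
[[457. 241.]
 [462. 231.]]
```

Call:
step_arm(
  moves=[
    [1,0,0,-1,0,0,0],
    [1,0,0,-1,0,0,0],
  ],
)

```text
clock: 30.15
position: [0.552, 0.2714, 0.0254]
ee_rot: [1.0, 0.003, -0.0, -0.001]
ft_force: [-1.9, -0.6, 6.2]
grip_width: -0.001
grasp_force: 2.9
```

Call:
step_arm(
  moves=[
    [1,0,0,-1,0,0,0],
    [1,0,0,-1,0,0,0],
  ],
)

```text
clock: 30.35
position: [0.552, 0.2714, 0.0252]
ee_rot: [1.0, 0.003, -0.0, -0.001]
ft_force: [-5.8, -3.1, 13.3]
grip_width: 0.002
grasp_force: 7.0
```

Call:
step_arm(
  moves=[
    [1,0,0,-1,0,0,0],
    [1,0,0,-1,0,0,0],
  ],
)

```text
clock: 30.55
position: [0.552, 0.2715, 0.0251]
ee_rot: [1.0, 0.003, -0.0, -0.001]
ft_force: [-9.3, -5.2, 22.6]
grip_width: -0.003
grasp_force: 11.2
```

Call:
step_arm(
  moves=[
    [1,0,0,5,0,0,0],
    [1,0,0,20,0,0,0],
    [1,0,0,60,0,0,0],
    [1,0,0,105,0,0,0],
    [1,-30,-20,150,0,0,0],
    [1,-60,-50,180,0,0,0],
    [1,-90,-80,200,0,0,0],
    [1,-90,-80,200,0,0,0],
    [1,-90,-80,200,0,0,0],
  ],
)

```text
clock: 31.45
position: [0.4622, 0.1905, 0.2244]
ee_rot: [1.0, 0.002, 0.001, -0.0]
ft_force: [1.1, 1.8, -0.3]
grip_width: -0.004
grasp_force: 0.0
```

Run:
```python
from lid import *
o=manip.get_obs();print(o['position'].round(4),o['ft_force'].round(1),o['clock'])
ang('s35')
a=cv2.imread('pics/scene0.png').astype(int); b=cv2.imread('pics/s35.png').astype(int)
d=np.abs(a-b).max(2)>30
for n,(r0,r1,c0,c1) in dict(jar=(218,268,214,247),funnel=(164,200,246,276),katA=(176,203,370,402),katB=(246,280,357,394)).items(): print(n,d[r0:r1,c0:c1].mean().round(3))
snap('side','d35')
h=cv2.cvtColor(cv2.imread('pics/d35.png'),cv2.COLOR_BGR2HSV)
for r in range(125,165,3): print(r,''.join('y' if 19<h[r,c,0]<36 and h[r,c,1]>90 else '.' for c in range(295,355)))
h=cv2.cvtColor(b.astype(np.uint8),cv2.COLOR_BGR2HSV)[160:255,290:355]
m=((h[...,1]>110)&(h[...,2]<130)).astype(np.uint8)[:85,8:48]; print('tray brown px',m.sum())
```

```text
[0.4622 0.1905 0.2244] [ 1.1  1.8 -0.3] 31.45
440 [210] [261] | 445 [211] [262] | 490 [218] [271] | 494 [219] [271] | 498 [237] [272] | 0 [209.9, 210.6, 217.4, 218.0, 218.2]
5 [206.1, 206.9, 213.5, 214.1, 214.7]
10 [202.7, 203.4, 210.0, 210.6, 211.2]
15 [199.6, 200.3, 206.8, 207.4, 208.0]
20 [196.8, 197.6, 204.0, 204.6, 205.2]
25 [194.5, 195.2, 201.6, 202.2, 202.8]
30 [192.6, 193.3, 199.7, 200.2, 200.8]
40 [190.2, 190.9, 197.2, 197.8, 198.4]
jar 0.0
funnel 0.292
katA 0.0
katB 0.216
125 ............................................................
128 ............................................................
131 ............................................................
134 ............................................................
137 ............................................................
140 ............................................................
143 ............................................................
146 ............................................................
149 ............................................................
152 ............................................................
155 ............................................................
158 ..........yyyyyyyyyyyyyyyyyyyyyyyyyyyyyyyyyyyyyyyyy.........
161 ..........yyyyyyyyyyyyyyyyyyyyyyyyyyyyyyyyyyyyyyyyy.........
164 ..........yyyyyyyyyyyyyyyyyyyyyyyyyyyyyyyyyyyyyyyyy.........
tray brown px 0
```

Run:
```python
from h import *
for f in ['scene0','s20','s35']:
    h=cv2.cvtColor(cv2.imread(f'pics/{f}.png'),cv2.COLOR_BGR2HSV).astype(int)
    r=(((h[...,0]<5)|(h[...,0]>174))&(h[...,1]>180)); r[:,:240]=0;r[:160]=0;r[205:]=0;r[:,285:]=0
    k=h[...,1]<100; k[:244]=0;k[284:]=0;k[:,:354]=0;k[:,397:]=0
    for n,m in (('funnel',r),('katB',k)):
        y,x=np.nonzero(m); print(f,n,len(x),x.min(),x.max(),y.min(),y.max(),x.mean().round(1),y.mean().round(1))
for f in ['side0','d14','d35']:
    h=cv2.cvtColor(cv2.imread(f'pics/{f}.png'),cv2.COLOR_BGR2HSV).astype(int)
    r=(((h[...,0]<5)|(h[...,0]>174))&(h[...,1]>180)); r[:240]=0;r[290:]=0;r[:,:280]=0;r[:,325:]=0
    y,x=np.nonzero(r); print(f,'funnel',len(x),x.mean().round(1),y.mean().round(1))
```

```text
scene0 funnel 547 248 274 164 201 260.9 187.4
scene0 katB 937 357 394 246 277 375.3 261.3
s20 funnel 548 248 274 164 201 260.8 187.5
s20 katB 936 357 394 246 277 375.3 261.3
s35 funnel 554 248 274 164 201 260.8 187.3
s35 katB 941 357 394 246 277 375.3 261.2
side0 funnel 0 nan nan
d14 funnel 0 nan nan
d35 funnel 0 nan nan<stdin>:11: RuntimeWarning: Mean of empty slice.
  ret = ret.dtype.type(ret / rcount)
```

Bystanders are unmoved (only shadows changed), the tray is empty, the scoop is flat and the lid is shut.

```bash
python3 -c "
from workcell import manip
print(manip.hand_in())"
```

```text
the job is handed in; nothing more can be done
None
```

I handed the job in at about 31.5 s: the tray is empty with all four nutmegs scooped and tipped into the spice box, the scoop lies flat on the mat, the lid is pressed shut without a slam, and the bystanders did not move; I checked all this in the camera images, though I could not count the nutmegs once in the box and no verdict came back.

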